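Shut the jar caddy and roll it under the glass shelf

TASK

Tip the open lid of the wheeled jar caddy over so that it falls shut, then gently push the caddy along the counter on its wheels, first until all four swivel castors trail straight behind it, and on under the glass shelf until its tray stands wholly inside the four tape corners. Leave it standing there with the castors still trailing. Do not lift or tip the caddy, do not knock the glass shelf, and do not disturb the two jars or the crock.

Things in the scene. Friction and masses are not known exactly. Their poses are not given: they have to be found in the camera images.
- caddy: Wheeled caddy, 0.7 to 0.97 kg: stainless tray 140 long (x) by 200 wide (y) on four swivel castors, with a lidded jar container 108 by 176 on it. Origin: tray centre at counter level; x = forward end (goes in first), y = left. Tray rim 36 to 58 above the counter all round. Rolls at about 0.6 N, coasts a few mm. Starts 220 to 250 short of the mark, up to 0.3 rad askew, 60 off line.
- push_face (a point): Middle of the tray's rear rim, the flat upright strip to push on (200 wide, 22 high): 70 behind the caddy's origin, 47 above the counter; axes as the caddy's. Trailing wheels reach 2 mm behind it, 28 high.
- corner_front_left (a point): Front left corner of the caddy's tray (outer edge, 36 above the counter), at x +70, y +100 in the caddy's frame.
- corner_front_right (a point): Front right corner of the caddy's tray (outer edge, 36 above the counter), at x +70, y -100 in the caddy's frame.
- corner_rear_left (a point): Rear left corner of the caddy's tray (outer edge, 36 above the counter), at x -70, y +100 in the caddy's frame.
- corner_rear_right (a point): Rear right corner of the caddy's tray (outer edge, 36 above the counter), at x -70, y -100 in the caddy's frame.
- lid (a joint): Lid angle in rad: 0 shut (level), 1.57 upright, 1.85 its stop, leaning back over the caddy's rear. Starts at 1.72 to 1.84. Free hinge: below about 1.5 it falls shut by itself. Lid 0.11 kg.
- lid_hinge (a point): Middle of the lid hinge, along the container's rear top edge: 57 behind the caddy's origin, 141 above the counter. The lid is a 3 mm steel sheet, 114 from hinge to free edge (plus a 13 mm lip, 70 wide), 180 wide; shut, its top is 145 to 150 above the counter; open, it stands up to 267 high, on the robot's side.
- lid_edge (a point): Middle of the lid's free edge, 114 from the hinge line.
- wheel_fl_hub (a point): Wheel centre of the front left swivel castor (wheel 28 dia., 12 wide), 14 above the counter. Its vertical swivel axis is at x +42, y +74 in the caddy's frame and the wheel runs 16 from it; trailing straight, the wheel centre lies 16 behind the axis (towards -x). Starts swivelled anyhow; swings round within some 50 mm of rolling.
- wheel_fr_hub (a point): Wheel centre of the front right swivel castor (wheel 28 dia., 12 wide), 14 above the counter. Its vertical swivel axis is at x +42, y -74 in the caddy's frame and the wheel runs 16 from it; trailing straight, the wheel centre lies 16 behind the axis (towards -x). Starts swivelled anyhow; swings round within some 50 mm of rolling.
- wheel_rl_hub (a point): Wheel centre of the rear left swivel castor (wheel 28 dia., 12 wide), 14 above the counter. Its vertical swivel axis is at x -42, y +74 in the caddy's frame and the wheel runs 16 from it; trailing straight, the wheel centre lies 16 behind the axis (towards -x). Starts swivelled anyhow; swings round within some 50 mm of rolling.
- wheel_rr_hub (a point): Wheel centre of the rear right swivel castor (wheel 28 dia., 12 wide), 14 above the counter. Its vertical swivel axis is at x -42, y -74 in the caddy's frame and the wheel runs 16 from it; trailing straight, the wheel centre lies 16 behind the axis (towards -x). Starts swivelled anyhow; swings round within some 50 mm of rolling.
- mark: Four L-shaped corners of white tape stuck flat on the counter under the glass shelf. Origin: the middle of the rectangle they bound, at counter level; x = the way the caddy rolls in (away from the robot), y = left. Inside the tape the rectangle is 172 (x) by 232 (y), 16 mm clear of the tray all round; tape 14 wide.
- riser: Fixed glass shelf: clear plate in a steel edging, 250 deep (x) by 620 wide (y), underside 210 above the counter, top 224, on 18 mm posts at x 22 and 228, y +-292. Origin: on the counter under the middle of its front (robot-side) edge; x inwards, y left. The parked caddy's rear rim is about 40 inside the front edge; the caddy passes under only with its lid shut (150 high).
- jar_tall: Bystander: a brown jar with a brass cap, 68 dia., 115 high, loose on the counter. Origin: centre of its underside.
- jar_squat: Bystander: a green jar with a steel cap, 82 dia., 80 high, loose on the counter. Origin: centre of its underside.
- crock: Bystander: an open white ceramic crock, 76 dia., 90 high, loose on the counter. Origin: centre of its underside. The three bystanders stand beside the mark or a little in front of the shelf, any of them in any of these places.
Not all that is in view belongs to the job. Of the things shaped like the caddy, the stainless one is meant.

How it is judged:
By the outcome, as a careful person would: the job done as asked, in the order asked, and still so for the second after the job is handed in, with the robot touching nothing.
It also fails if it takes over 64 s, if anything falls off the work surface, if the arm or the gripper's body presses on something with over 40 N, if the wrist force passes 120 N, or if a joint passes its speed limit or range.

ROBOT

A 6-joint arm with a two-finger parallel gripper is mounted at the origin on the work surface. World frame = base frame: x ahead of the robot, y to its left, z up, the work surface at z = 0. Lengths are in m, angles in rad, forces in N, time in s.
With the tool pointing down it reaches from about 0.25 to 0.725 m from the base axis. Payload 4 kg.
Tool frame: the origin (TCP) lies on the centre line of the jaws, within the pads' length; the fingertips stand 11 mm ahead of it and the grasp point (between the pads) lies 8 mm behind it; z points along the fingers, x is the direction in which the jaws open and shut, and the axes are right-handed (so a half turn about z gives the same grasp; the last joint's range is limited). The gripper opens to 85 mm and grips with 20 to 120 N. Pads are 22 mm wide; open, the fingers measure 114 mm over their backs; the gripper's body (76 mm by 85 mm) begins 54 mm behind the grasp point. The pads swing forward as they close: fully open they stand 13 mm farther back than shut.
Start: joints at [1.293, 0.241, 0.005, 1.335, 0, 1.571], TCP at [0.137, 0.481, 0.242] pointing down, gripper open.
Joint ranges: [-2.72, 2.72], [-1.05, 1.87], [-1.09, 1.28], [-1.99, 2.15], [-1.42, 1.44], [-3.14, 3.14]. Speed limits (rad/s): [2.79, 2.79, 3.14, 3.14, 3.14, 3.14].

INTERFACE

Orientations are given as a unit quaternion [x, y, z, w].
In Python, from workcell import bot, viewer, order gives the robot as it stands. The module is installed in compiled form; this text tells all that it offers.
- The arm moves only by the tool send_rows, never from a script. Its argument "increments" is a list that holds one entry, the list of rows, each a list of 4 numbers: the shift along the tool's x, y, z in m, then the turn about the tool's z in degrees. A call has exactly 8 rows; each row shifts and turns the pose as measured when the row begins, along the tool's axes as they then stand; what a row does not reach is not made up. A row lasts 1/10 s, in which the tool goes at most 50 mm and 8.59 degrees, less where a joint would pass 70% of its speed; a pose out of reach is approached as far as the arm can. A call is refused whole if a number of a shift passes 0.05 or a number of a turn 8.59, either way. A call with a gripper value outside its range is refused whole. "hand" is the closure, from -1 (fully open) to 1 (shut), so that 0 is half open, set as the call begins (left out, the last holds). The fingers move at their own pace and stop on an object; the grip force is fixed at half the most. Time passes only in rows, so rows that do not move let the fingers close, or fill a call up. It gives the time, the measured TCP pose, the force and the opening at its end, in the units of the state.
- bot.get_obs(): the state, without advancing time (a new reading comes with each control period).
- viewer.camera(name): name is "scene" or "top" or "wrist"; returns a dict with "image" (384x512x3 uint8, red, green, blue), "range_z" (384x512 float32, m along the optical axis (not along the pixel's ray), 0 where there is no reading), "camera_matrix" (3x3 intrinsics, pixels), "dist" ([k1, k2, p1, p2, k3] as OpenCV has them; the pictures are not rectified), "eye" and "rotation" of the camera in the world. Camera axes: x right, y down, z forward; pixel columns grow to the right and rows downward; lengths in m; the calibration is good to about 2 mm. A picture is of the moment at which its call begins.
- order.job_done(): hands the job in, once; it reports no verdict.
The state is a dict: "clock": time; "joint_pos": joint angles; "joint_vel": joint speeds; "tau": joint torques, N m; "eef_pos": TCP position; "tool_rot": TCP orientation; "ft_force": force on the tool from outside, world axes, zero at the start; "ft_torque": the same for the moment, N m; "grip_width": finger opening in m.
Only numpy, scipy, OpenCV 4.12 (cv2) and the standard library are available. Lean on these libraries where they do the work, as an engineer would, in place of code of your own. Each camera call takes 0.05 s, during which the arm holds its last target.

## Working session

There is one attempt and no reset: what is moved stays moved. The work goes in short steps, Python scripts to look and compute and a tool call to move; the robot and the scene stay as the last step left them, time stands still between calls to the robot, and variables do not carry over. Pictures are saved under pics/ and viewed, and the job is handed in when it is done.

Besides the shell and the picture viewer there is one more tool, called in YAML: its name, and indented under it one key for each argument. send_rows: Moves the arm, as the interface text tells. Its arguments: {"type":"object","properties":{"increments":{"type":"array","items":{"type":"array","items":{"type":"array","items":{"type":"number"}}}},"hand":{"type":"number"}},"required":["increments"]}

```bash
mkdir -p pics; python3 - <<'E'
from workcell import bot, viewer
import cv2,pickle
o=bot.get_obs(); print({k:o[k] for k in o})
d={}
for n in ["scene","top","wrist"]:
    c=viewer.camera(n); d[n]=c
    cv2.imwrite(f"pics/{n}0.png",c["image"][:,:,::-1]); print(n,c["eye"],c["rotation"],c["camera_matrix"],c["dist"])
pickle.dump(d,open("c0.pkl","wb"))
E
```

```text
{'clock': 0.0, 'joint_pos': array([1.29299398e+00, 2.41419494e-01, 3.69905026e-03, 1.33517626e+00,
       2.25909085e-05, 1.57079176e+00]), 'joint_vel': array([ 0.0012258 , -0.00156527, -0.00130533, -0.00065988, -0.00231317,
        0.00066304]), 'tau': array([ 7.17990060e-04, -3.72319794e+01,  2.52405971e+01,  1.69859984e-02,
       -1.57608565e-04,  7.22133564e-06]), 'eef_pos': array([0.13694723, 0.48024339, 0.24140006]), 'tool_rot': array([ 7.98197074e-01,  6.02395491e-01, -8.45063814e-04,  6.23608407e-04]), 'ft_force': array([0.15267643, 0.22025918, 0.2576135 ]), 'ft_torque': array([-0.02254377, -0.00868635, -0.0010432 ]), 'grip_width': 0.0854334403283864}
scene [ 0.1973884  -0.04491339  1.19689275] [ 0.70667892 -0.69000387  0.10990545 -0.11144668] [[488.50973592   0.         258.87462481]
 [  0.         488.50973592 183.96798158]
 [  0.           0.           1.        ]] [-0.08163516  0.          0.          0.          0.        ]
top [ 0.41063698 -0.02311158  0.97345666] [-0.70342561  0.70668519 -0.05023218  0.05714177] [[387.27450831   0.         260.46154129]
 [  0.         387.27450831 194.69574004]
 [  0.           0.           1.        ]] [-0.02096968  0.          0.          0.          0.        ]
wrist [0.06516322 0.50125887 0.373509  ] [0.78939832 0.59569649 0.08837618 0.11910347] [[324.57341452   0.         254.78368851]
 [  0.         324.57341452 193.97195024]
 [  0.           0.           1.        ]] [-0.09241803  0.          0.          0.          0.        ]
```

View pics/scene0.png

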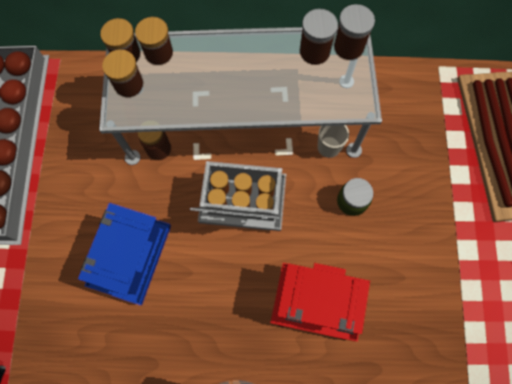

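View pics/top0.png

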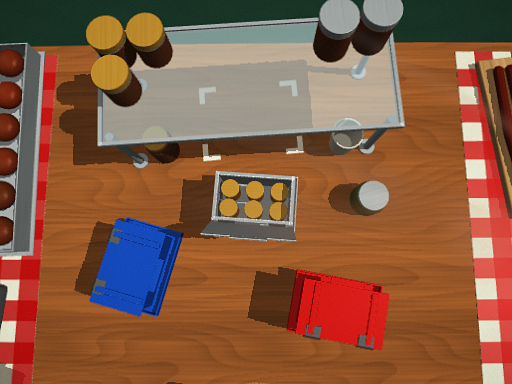

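View pics/wrist0.png

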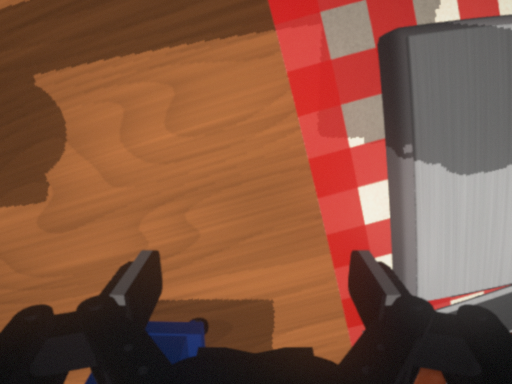

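```bash
cat > h.py <<'E'
import numpy as np,cv2
from scipy.spatial.transform import Rotation as R
def Rm(c):
    r=np.asarray(c["rotation"]); return r if r.shape==(3,3) else R.from_quat(r).as_matrix()
def rays(c,px):
    p=cv2.undistortPoints(np.asarray(px,float).reshape(-1,1,2),c["camera_matrix"],np.array(c["dist"])).reshape(-1,2)
    return np.c_[p,np.ones(len(p))]@Rm(c).T
def plane(c,px,z):
    d=rays(c,px); e=np.asarray(c["eye"]); return e+d*((z-e[2])/d[:,2])[:,None]
def depthpts(c,px):
    px=np.asarray(px); z=c["range_z"][px[:,1].astype(int),px[:,0].astype(int)]
    return np.asarray(c["eye"])+rays(c,px)*z[:,None]
def cloud(c):
    v,u=np.mgrid[0:384,0:512]; px=np.c_[u.ravel(),v.ravel()]
    P=depthpts(c,px).reshape(384,512,3); P[c["range_z"]==0]=np.nan; return P
def project(c,P):
    Q=(np.atleast_2d(P)-c["eye"])@Rm(c)
    return cv2.projectPoints(Q,np.zeros(3),np.zeros(3),c["camera_matrix"],np.array(c["dist"]))[0].reshape(-1,2)
E
python3 - <<'E'
import pickle; from h import *
d=pickle.load(open("c0.pkl","rb"))
for n,(x0,y0,x1,y1) in dict(scene=(180,60,390,240),top=(190,70,410,250)).items():
    im=d[n]["image"][y0:y1,x0:x1,::-1]; s=min(800/(x1-x0),600/(y1-y0)); print(n,s)
    cv2.imwrite(f"pics/{n}0c.png",cv2.resize(im,None,fx=s,fy=s,interpolation=cv2.INTER_CUBIC))
c=d["top"];P=cloud(c)
for p in [(255,189),(240,230),(300,190),(370,195),(345,130),(160,135),(200,180),(250,100),(250,135)]: print(p,P[p[1],p[0]].round(3))
E
```

```text
scene 3.3333333333333335
top 3.3333333333333335
(255, 189) [ 0.555 -0.003  0.116]
(240, 230) [0.458 0.025 0.207]
(300, 190) [ 0.571 -0.114  0.001]
(370, 195) [ 0.545 -0.269  0.083]
(345, 130) [ 0.658 -0.187  0.219]
(160, 135) [0.649 0.187 0.221]
(200, 180) [ 0.599  0.141 -0.001]
(250, 100) [0.724 0.005 0.217]
(250, 135) [0.646 0.004 0.225]
```

View pics/scene0c.png

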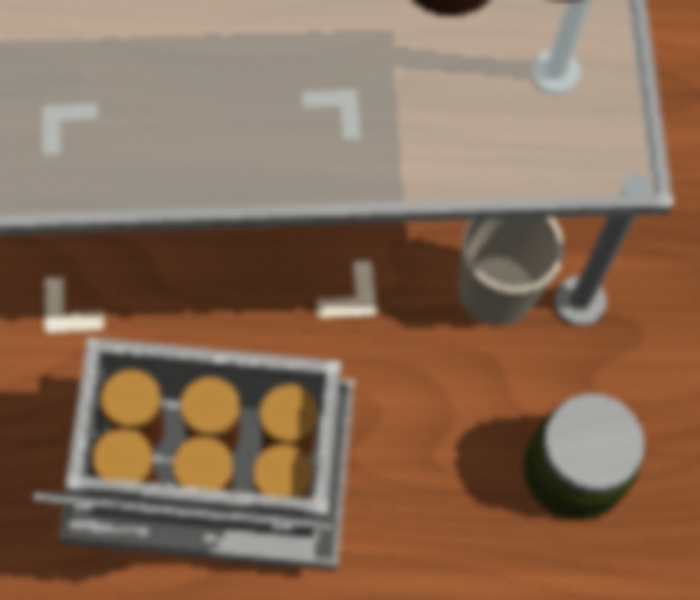

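View pics/top0c.png

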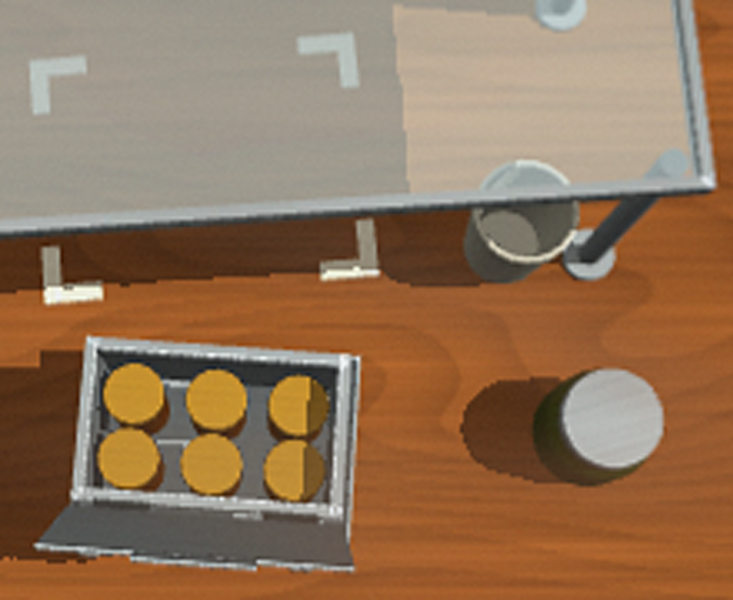

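```bash
cat > m.py <<'E'
import pickle; from h import *
d=pickle.load(open("c0.pkl","rb"))
off=dict(scene=(180,60),top=(190,70))
def P(n,l,z): 
    l=(np.array(l,float)+.5)*.3-.5+off[n]; return plane(d[n],l,z)
A=dict(scene=[(45,331),(376,317),(357,91),(43,106)],top=[(45,302),(379,277),(353,33),(31,63)])
I=dict(scene=[(64,316),(357,302),(342,105),(60,120)],top=[(62,288),(362,263),(341,51),(48,75)])
for n in A:
    for D in (A,I):
        p=P(n,D[n],0)[:,:2]; y=(p[3]+p[2]-p[0]-p[1]); 
        lat=(p[0]+p[3]-p[1]-p[2])
        print(n,p.round(3).tolist(),p.mean(0).round(4),np.arctan2(y[1],y[0]).round(4),np.arctan2(-lat[0],lat[1]).round(4),np.linalg.norm(y)/2,np.linalg.norm(lat)/2)
C=dict(scene=[(68,487),(328,512),(340,362),(90,340)],top=[(72,500),(338,515),(340,354),(86,338)])
for n in C:
    for z in (.141,):
        p=P(n,C[n],z)[:,:2]; y=(p[3]+p[2]-p[0]-p[1]); lat=(p[0]+p[3]-p[1]-p[2])
        print(n,p.round(3).tolist(),p.mean(0).round(4),np.arctan2(y[1],y[0]).round(4),np.arctan2(-lat[0],lat[1]).round(4),np.linalg.norm(y)/2,np.linalg.norm(lat)/2)
print("tray",P("scene",[(62,540),(337,565),(352,380)],.058).round(3))
# lid
for n in ("scene","top"):
    Q=cloud(d[n]); m=(Q[...,2]>.16)&(Q[...,0]<.6)&(abs(Q[...,1])<.14)&(Q[...,0]>.3)
    q=Q[m]; print(n,len(q),q.min(0),q.max(0))
    if len(q)>20:
        c=q.mean(0);u,s,v=np.linalg.svd(q-c); print(c,v[2],v[0], s)
        hi=q[q[:,2]>q[:,2].max()-.012]; print("edge",hi[hi[:,1].argmin()],hi[hi[:,1].argmax()])
# shelf front edge
Q=cloud(d["top"]); m=(abs(Q[...,2]-.22)<.012)&(Q[...,0]>.5); q=Q[m]; print("shelf",q.min(0),q.max(0))
for y in np.arange(-.2,.3,.05):
    s=q[abs(q[:,1]-y)<.01]; print(round(y,2),s[:,0].min().round(3),end='; ')
E
python3 m.py
```

```text
scene [[0.651, 0.136], [0.669, -0.124], [0.87, -0.108], [0.85, 0.152]] [0.7603 0.0141] 0.0777 0.0731 0.20055736500906135 0.26068264988595913
scene [[0.664, 0.122], [0.682, -0.109], [0.857, -0.096], [0.838, 0.137]] [0.7601 0.0136] 0.0792 0.0791 0.17474727703421905 0.23243185789090867
top [[0.651, 0.134], [0.669, -0.125], [0.87, -0.109], [0.847, 0.149]] [0.7591 0.0123] 0.0792 0.08 0.19930892296540073 0.2591403534876999
top [[0.662, 0.121], [0.68, -0.112], [0.855, -0.099], [0.837, 0.135]] [0.7583 0.0113] 0.0789 0.0784 0.1753125466180816 0.23420059137031213
scene [[0.486, 0.092], [0.473, -0.083], [0.58, -0.09], [0.592, 0.083]] [0.5327 0.0008] -0.0745 -0.072 0.10662702136705064 0.17461708072637513
top [[0.484, 0.091], [0.474, -0.081], [0.58, -0.084], [0.591, 0.084]] [0.5322 0.0026] -0.0497 -0.0655 0.10651388269036496 0.16989701558186562
tray [[ 0.469  0.105  0.058]
 [ 0.456 -0.093  0.058]
 [ 0.596 -0.102  0.058]]
scene 266 [ 0.4360102  -0.07923023  0.16016111] [0.47633951 0.09587965 0.26583014]
[0.44894124 0.00851581 0.2338799 ] [ 0.95224011 -0.0723973   0.29664356] [-0.08122734 -0.99654138  0.01753294] [0.83421668 0.4992115  0.01877765]
edge [ 0.43932321 -0.02504621  0.25921679] [0.44201693 0.04392877 0.26583014]
top 1173 [ 0.43425459 -0.08325504  0.16013783] [0.47549754 0.09707262 0.26552253]
[0.45314757 0.00663782 0.21614081] [ 0.95571241 -0.0740566   0.28483224] [-0.07647436 -0.99706805 -0.00264005] [1.7359017  1.06558635 0.02411018]
edge [ 0.43774665 -0.0261581   0.26081161] [0.44359898 0.04185998 0.25858665]
shelf [ 0.62778316 -0.30467018  0.20844513] [0.90466371 0.32456364 0.23197259]
-0.2 0.657; -0.15 0.654; -0.1 0.652; -0.05 0.648; -0.0 0.645; 0.05 0.643; 0.1 0.64; 0.15 0.637; 0.2 0.634; 0.25 0.631;
```

```bash
python3 - <<'E'
import pickle; from h import *
d=pickle.load(open("c0.pkl","rb"))
for n in ("scene","top"):
    c=d[n];Q=cloud(c); hsv=cv2.cvtColor(c["image"],cv2.COLOR_RGB2HSV)
    im=c["image"].astype(int)
    for nm,m in dict(blue=(im[...,2]>120)&(im[...,0]<60),red=(im[...,0]>120)&(im[...,1]<45)&(im[...,2]<45)).items():
        k=m&(Q[...,0]<.55)&(Q[...,2]>.02)&(abs(Q[...,1])<.36)
        q=Q[k]; print(n,nm,len(q),np.percentile(q,1,axis=0).round(3),np.percentile(q,99,axis=0).round(3))
        h=q[q[:,2]>.12]; print("  high",h.min(0).round(3),h.max(0).round(3))
    for nm,(x0,x1,y0,y1) in dict(squat=(.48,.62,-.33,-.2),crock=(.55,.645,-.3,-.1),tall=(.55,.64,.1,.3)).items():
        k=(Q[...,0]>x0)&(Q[...,0]<x1)&(Q[...,1]>y0)&(Q[...,1]<y1)&(Q[...,2]>.04)&(Q[...,2]<.13); q=Q[k]
        if len(q): print(nm,q.min(0).round(3),q.max(0).round(3),len(q))
o=R.from_quat([7.98197074e-01,6.02395491e-01,-8.45063814e-04,6.23608407e-04]).as_matrix(); print(o.round(3))
E
```

```text
scene blue 4652 [0.284 0.193 0.036] [0.474 0.334 0.151]
  high [0.286 0.191 0.139] [0.484 0.345 0.154]
scene red 4813 [ 0.213 -0.269  0.036] [ 0.357 -0.089  0.151]
  high [ 0.218 -0.278  0.138] [ 0.361 -0.085  0.154]
squat [ 0.507 -0.314  0.04 ] [ 0.583 -0.235  0.088] 920
crock [ 0.55  -0.3    0.045] [ 0.594 -0.102  0.086] 296
top blue 5165 [0.286 0.192 0.037] [0.486 0.332 0.149]
  high [0.286 0.19  0.14 ] [0.484 0.344 0.152]
top red 5200 [ 0.228 -0.276  0.037] [ 0.366 -0.088  0.15 ]
  high [ 0.217 -0.28   0.139] [ 0.362 -0.085  0.152]
squat [ 0.506 -0.314  0.041] [ 0.584 -0.238  0.085] 965
crock [ 0.55  -0.3    0.043] [ 0.594 -0.1    0.085] 359
[[ 0.274  0.962 -0.001]
 [ 0.962 -0.274 -0.002]
 [-0.002 -0.    -1.   ]]
```

send_rows:
  hand: -1
  increments:
    - [[-0.033,0.03,-0.005,0],[-0.033,0.03,0,0],[-0.033,0.03,0,0],[-0.033,0.03,0,0],[-0.033,0.03,0,0],[-0.033,0.03,0,0],[-0.033,0.03,0,0],[-0.033,0.03,0,0]]

```text
clock: 0.95
eef_pos: [0.2985, 0.1543, 0.2441]
tool_rot: [0.794, 0.608, -0.001, 0.001]
ft_force: [1.4, 0.4, 0.7]
grip_width: 0.0852
```

send_rows:
  increments:
    - [[-0.031,0.027,0,0],[-0.031,0.027,0,0],[-0.031,0.027,0,0],[-0.025,0.022,0,0],[0,0,0.002,-3],[0,0,0.002,-3],[0,0,0.002,-3],[0,0,0,-2]]

```text
clock: 1.75
eef_pos: [0.3694, 0.0003, 0.2376]
tool_rot: [0.734, 0.679, -0.002, 0.002]
ft_force: [0.6, 1.0, 0.1]
grip_width: 0.0855
```

```bash
cat > snap.py <<'E'
import sys,pickle; from h import *
from workcell import bot,viewer
t=sys.argv[1]; d={}
for n in sys.argv[2:]:
    d[n]=viewer.camera(n); cv2.imwrite(f"pics/{n}{t}.png",cv2.resize(d[n]["image"],None,fx=1.5,fy=1.5,interpolation=cv2.INTER_CUBIC)[:,:,::-1])
o=bot.get_obs(); print(o["clock"],o["eef_pos"].round(4),o["joint_pos"].round(3),o["ft_force"].round(2))
M=R.from_quat(o["tool_rot"]).as_matrix(); print("tool x yaw deg",np.degrees(np.arctan2(M[1,0],M[0,0])).round(2),"tool z",M[:,2].round(3))
pickle.dump(d,open(f"c{t}.pkl","wb"))
E
python3 snap.py 1 top scene
```

```text
1.85 [0.3694 0.0005 0.2378] [ 0.005 -0.017 -0.302  1.286 -0.004  0.085] [-0.22 -0.67  0.2 ]
tool x yaw deg 85.4 tool z [ 0.    -0.004 -1.   ]
```

View pics/scene1.png

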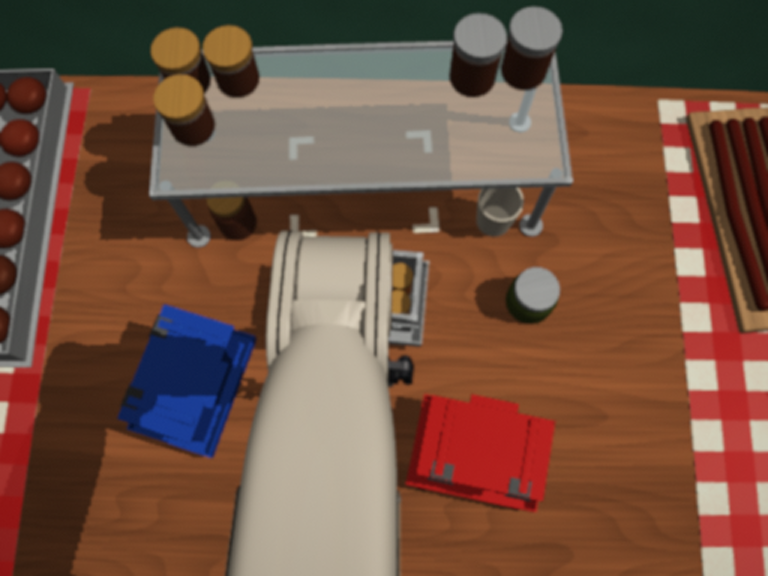

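View pics/top1.png

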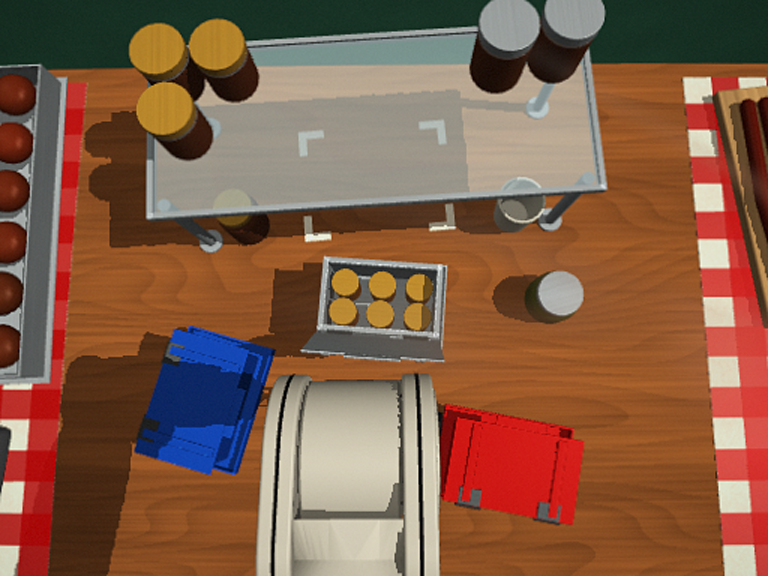

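```bash
python3 - <<'E'
import pickle; from h import *
d=pickle.load(open("c1.pkl","rb"))
for n in d:
    Q=cloud(d[n]).reshape(-1,3); q=Q[(Q[:,2]>.27)&(abs(Q[:,1])<.2)&(Q[:,0]<.6)]
    print(n,len(q),q.min(0),q.max(0))
    for a in np.arange(.27,.7,.03):
        s=q[(q[:,2]>a)&(q[:,2]<=a+.03)]
        if len(s)>3: print(round(a,2),len(s),"x",s[:,0].min().round(3),s[:,0].max().round(3),"y",s[:,1].min().round(3),s[:,1].max().round(3))
E
```

```text
top 15683 [ 0.31819984 -0.07378061  0.2923407 ] [0.41487757 0.04694609 0.68742244]
0.27 9 x 0.358 0.376 y -0.074 -0.07
0.3 15 x 0.351 0.375 y -0.073 -0.069
0.33 8 x 0.369 0.376 y -0.069 -0.067
0.54 53 x 0.411 0.412 y -0.026 0.029
0.57 11 x 0.4 0.41 y -0.026 -0.026
0.6 82 x 0.328 0.413 y -0.026 0.028
0.63 1468 x 0.339 0.415 y -0.045 0.045
0.66 14037 x 0.318 0.406 y -0.045 0.047
scene 21412 [ 0.15653497 -0.07247301  0.27059802] [0.41196731 0.05626261 0.73383081]
0.27 76 x 0.353 0.376 y -0.072 -0.041
0.3 56 x 0.353 0.384 y -0.07 -0.04
0.33 166 x 0.352 0.379 y -0.068 -0.041
0.63 232 x 0.332 0.412 y -0.044 0.045
0.66 6689 x 0.158 0.406 y -0.052 0.049
0.69 9367 x 0.157 0.311 y -0.053 0.056
```

send_rows:
  increments:
    - [[0.001,0.008,0,0],[0.001,0.008,0,0],[0.001,0.008,0,0],[0.001,0.008,0,0],[0.001,0.006,0,0],[0,0.006,0,0],[0,0.006,0,0],[0,0.006,0,0]]

```text
clock: 2.65
eef_pos: [0.4308, 0.0016, 0.2375]
tool_rot: [0.735, 0.678, -0.001, 0.002]
ft_force: [-0.7, -0.3, -0.6]
grip_width: 0.0856
```

send_rows:
  increments:
    - [[0,0.006,0,0],[0,0.006,0,0],[0,0.006,0,0],[0,0.006,0,0],[0,0.006,0,0],[0,0.006,0,0],[0,0.006,0,0],[0,0.006,0,0]]

```text
clock: 3.45
eef_pos: [0.4828, -0.0028, 0.2375]
tool_rot: [0.735, 0.678, -0.002, 0.002]
ft_force: [-0.3, 0.7, 0.0]
grip_width: 0.0855
```

```bash
python3 snap.py 2 top
```

```text
3.5 [ 0.4838 -0.0029  0.2374] [-0.003  0.21  -0.047  1.313 -0.004  0.078] [ 1.44  0.34 -0.02]
tool x yaw deg 85.33 tool z [ 0.001 -0.004 -1.   ]
```

View pics/top2.png

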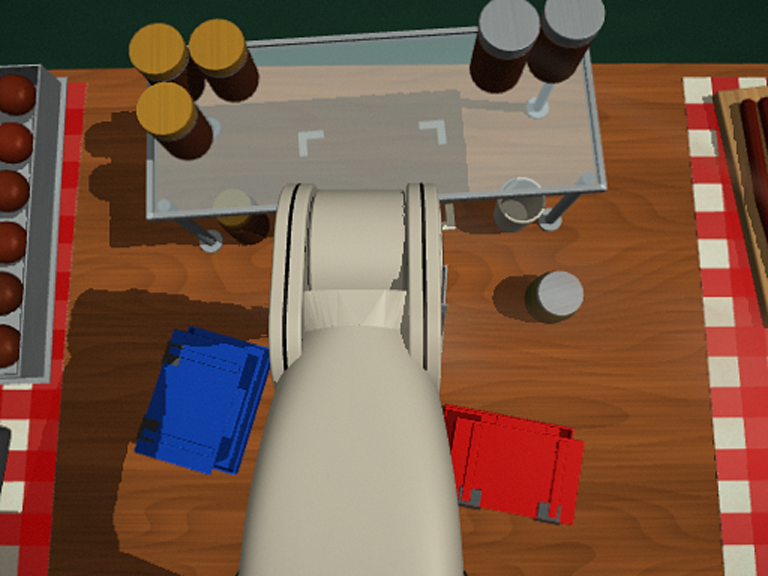

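send_rows:
  increments:
    - [[0,-0.012,0,0],[0.001,-0.015,0,0],[0.001,-0.015,0,0],[0.001,-0.015,0,0],[0,-0.015,0,0],[0,-0.015,0,0],[0,-0.012,0,0],[0,0,0,0]]

```text
clock: 4.3
eef_pos: [0.3748, 0.0088, 0.2363]
tool_rot: [0.735, 0.678, -0.003, 0.0]
ft_force: [1.0, -0.1, -0.1]
grip_width: 0.0854
```

```bash
python3 snap.py 3 top scene
```

```text
4.4 [0.3766 0.0087 0.2365] [ 0.026  0.    -0.288  1.285 -0.004  0.108] [ 0.91 -0.61  0.33]
tool x yaw deg 85.32 tool z [-0.002 -0.004 -1.   ]
```

View pics/top3.png

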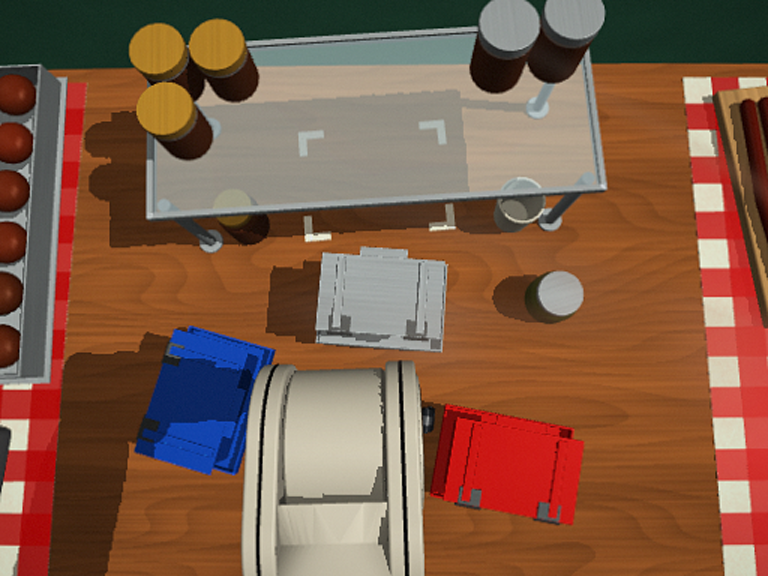

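View pics/scene3.png

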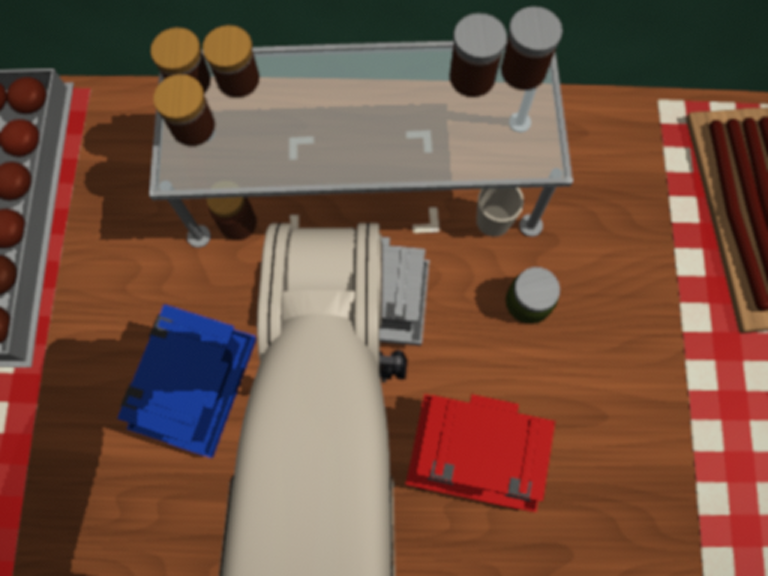

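send_rows:
  increments:
    - [[0,0,-0.045,0],[0,0,-0.045,0],[0,0,-0.045,0],[0,0.02,-0.04,0],[0,0.045,-0.02,0],[0,0.045,0,0],[0,0.045,0,0],[0,0.045,0,0]]

```text
clock: 5.2
eef_pos: [0.5811, -0.0075, 0.439]
tool_rot: [0.735, 0.678, -0.0, 0.003]
ft_force: [1.0, 1.4, 1.5]
grip_width: 0.0852
```

```bash
python3 snap.py 4 
```

```text
5.2 [ 0.5811 -0.0075  0.439 ] [-0.011  0.457  0.829  1.938 -0.005  0.071] [1.01 1.36 1.48]
tool x yaw deg 85.34 tool z [ 0.004 -0.005 -1.   ]
```

send_rows:
  increments:
    - [[0,0.04,0,0],[0,0.04,0,0],[0,0.04,0,0],[0,0.04,0,0],[0,0.03,0,0],[0,0.03,0,0],[0,0.02,0,0],[0,0,0,0]]

```text
clock: 6.0
eef_pos: [0.6549, -0.0238, 0.3904]
tool_rot: [0.735, 0.677, -0.032, -0.028]
ft_force: [-0.6, -0.4, 0.3]
grip_width: 0.0851
```

```bash
python3 snap.py 4 
```

```text
6.0 [ 0.6549 -0.0238  0.3904] [-0.034  0.782  1.275  2.149 -0.006  0.05 ] [-0.58 -0.41  0.26]
tool x yaw deg 85.27 tool z [-0.085 -0.003 -0.996]
```

send_rows:
  increments:
    - [[0,0,-0.04,0],[0,0,-0.04,0],[0,0,-0.04,0],[0,0,-0.04,0],[0,0,-0.04,0],[0,0,-0.04,0],[0,0,0,0],[0,0,0,0]]

```text
clock: 6.8
eef_pos: [0.6081, -0.0206, 0.5263]
tool_rot: [0.734, 0.676, 0.044, 0.047]
ft_force: [-0.2, -0.1, 0.5]
grip_width: 0.0854
```

```bash
python3 snap.py 4 
```

```text
6.8 [ 0.6081 -0.0206  0.5263] [-0.031  0.568  1.275  2.149 -0.006  0.05 ] [-0.17 -0.09  0.46]
tool x yaw deg 85.33 tool z [ 0.129 -0.01  -0.992]
```

send_rows:
  increments:
    - [[0,0,-0.045,0],[0,0,-0.045,0],[0,0,-0.045,0],[0,0,-0.045,0],[0,0,-0.045,0],[0,0,-0.045,0],[0,0,-0.045,0],[0,0,0,0]]

```text
clock: 7.6
eef_pos: [0.5176, -0.0166, 0.6688]
tool_rot: [0.722, 0.666, 0.133, 0.134]
ft_force: [-1.0, 0.3, -0.2]
grip_width: 0.0855
```

```bash
python3 snap.py 4 
```

```text
7.6 [ 0.5176 -0.0166  0.6688] [-0.028  0.316  1.275  2.15  -0.007  0.051] [-1.05  0.3  -0.24]
tool x yaw deg 85.53 tool z [ 0.371 -0.017 -0.929]
```

send_rows:
  increments:
    - [[0,0,-0.045,0],[0,0,-0.045,0],[0,0,-0.035,0],[0,0,0,0],[0,0,0.03,0],[0,-0.02,0.04,0],[0,-0.03,0.04,0],[0,-0.03,0.03,0]]

```text
clock: 8.4
eef_pos: [0.4768, -0.0124, 0.5817]
tool_rot: [0.713, 0.657, 0.173, 0.173]
ft_force: [1.0, -0.6, 0.1]
grip_width: 0.0855
```

```bash
python3 snap.py 5 top scene
```

```text
8.5 [ 0.4698 -0.0121  0.5649] [-0.019 -0.097  0.379  1.591 -0.011  0.058] [-0.74  0.26 -4.41]
tool x yaw deg 85.64 tool z [ 0.441 -0.019 -0.897]
```

View pics/top5.png

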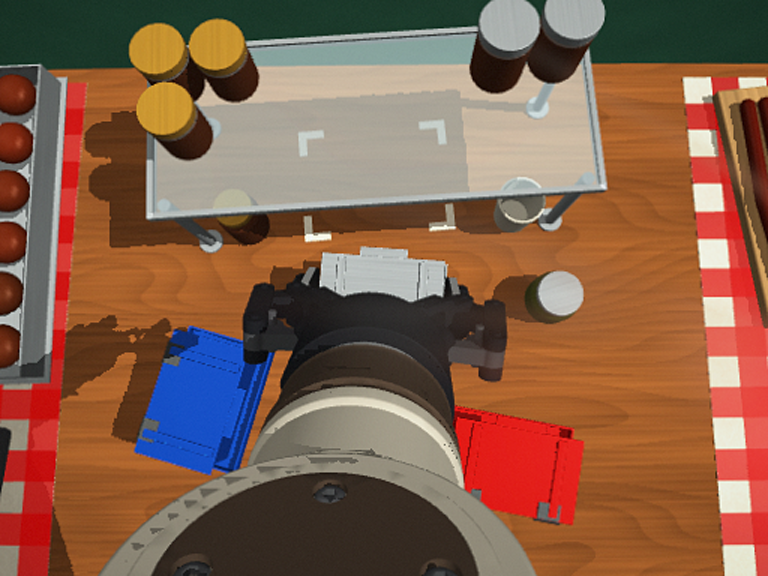

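```bash
python3 - <<'E'
import pickle; from h import *
c=pickle.load(open("c3.pkl","rb"))["top"]
im=c["image"][155:245,195:315,::-1]; cv2.imwrite("pics/z3.png",cv2.resize(im,None,fx=6,fy=6,interpolation=cv2.INTER_CUBIC))
E
```

```text
(no output)
```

View pics/z3.png

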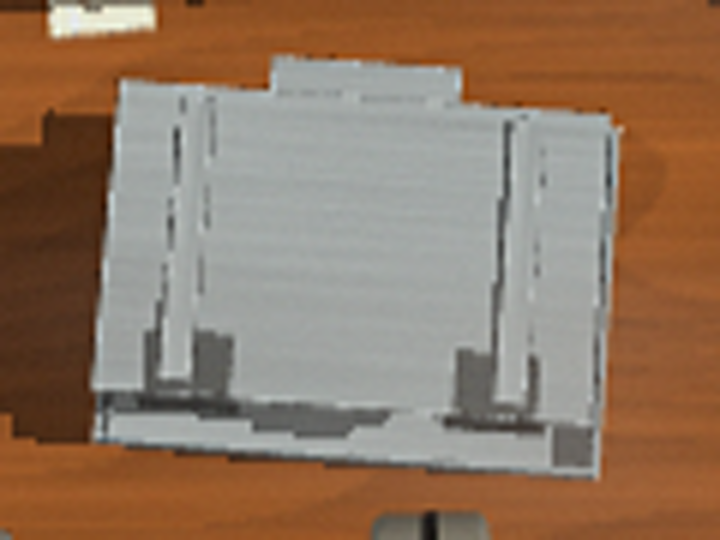

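```bash
cat > cad.py <<'E'
from h import *
def report(c,pl,pr,z=.058,back=.070,half=True):
    p=plane(c,[pl,pr],z)[:,:2]; v=p[0]-p[1]; yaw=np.arctan2(-v[0],v[1]); m=p.mean(0)
    o=m+back*np.array([np.cos(yaw),np.sin(yaw)])
    M=np.array([.7595,.0125]);t=.079; d=o-M
    print("ends",p.round(4).tolist(),"len",np.linalg.norm(v).round(4),"mid",m.round(4),"yaw",yaw.round(4),"origin",o.round(4),
      "| in mark: along %.4f lat %.4f yaw %.4f"%(d@[np.cos(t),np.sin(t)],d@[-np.sin(t),np.cos(t)],yaw-t))
E
python3 - <<'E'
import pickle; from cad import *
c=pickle.load(open("c3.pkl","rb"))["top"]
f=lambda p:((p[0]+.5)/6-.5+195,(p[1]+.5)/6-.5+155)
report(c,f((92,441)),f((597,477)))
report(c,f((122,80)),f((612,115)),z=.146,back=-.057)
E
```

```text
ends [[0.4717, 0.1054], [0.4567, -0.0932]] len 0.1992 mid [0.4642 0.0061] yaw -0.0753 origin [0.534  0.0009] | in mark: along -0.2257 lat 0.0062 yaw -0.1543
ends [[0.5972, 0.0842], [0.5831, -0.0941]] len 0.1789 mid [ 0.5902 -0.005 ] yaw -0.0789 origin [ 5.334e-01 -5.000e-04] | in mark: along -0.2265 lat 0.0049 yaw -0.1579
```

send_rows:
  increments:
    - [[0.001,-0.022,0.037,0],[0.001,-0.022,0.037,0],[0.001,-0.022,0.037,0],[0.001,-0.022,0.037,0],[0.001,-0.022,0.037,0],[0.001,-0.022,0.037,0],[0.001,-0.022,0.037,0],[0.001,-0.02,0.032,0]]

```text
clock: 9.3
eef_pos: [0.4937, 0.0031, 0.2856]
tool_rot: [0.708, 0.653, 0.191, 0.19]
ft_force: [1.1, -0.1, 0.1]
grip_width: 0.0854
```

```bash
cat > st.py <<'E'
import sys; from h import *
from workcell import bot
o=bot.get_obs(); M=R.from_quat(o["tool_rot"]).as_matrix(); p=o["eef_pos"]
print(round(o["clock"],2),p.round(4),"q",o["joint_pos"].round(3),"F",o["ft_force"].round(1),"yaw",np.degrees(np.arctan2(M[1,0],M[0,0])).round(2)); print(M.round(3))
if len(sys.argv)>3: print("to go, tool axes",(M.T@(np.array(sys.argv[1:4],float)-p)).round(4))
E
python3 st.py .432 .005 .047
```

```text
9.3 [0.4937 0.0031 0.2856] q [ 0.026 -0.178 -0.467  0.739 -0.033  0.098] F [ 1.1 -0.1  0.1] yaw 85.69
[[ 0.075  0.852  0.518]
 [ 0.997 -0.076 -0.019]
 [ 0.023  0.517 -0.855]]
to go, tool axes [-0.0082 -0.1762  0.1721]
```

send_rows:
  increments:
    - [[-0.001,-0.025,0.01,0],[-0.001,-0.025,0.01,0],[-0.001,-0.022,0.01,0],[-0.001,-0.022,0.01,0],[-0.001,-0.02,0.012,0],[0,-0.018,0.012,0],[0,-0.01,0.012,0],[0,0,0,0]]

```text
clock: 10.1
eef_pos: [0.4684, 0.01, 0.1907]
tool_rot: [0.701, 0.645, 0.217, 0.212]
ft_force: [-0.4, 0.8, -0.4]
grip_width: 0.0856
```

```bash
python3 st.py .432 .005 .047
```

```text
10.1 [0.4684 0.01   0.1907] q [ 0.05  -0.176 -0.775  0.357 -0.046  0.118] F [-0.4  0.8 -0.4] yaw 85.81
[[ 0.073  0.813  0.578]
 [ 0.997 -0.077 -0.017]
 [ 0.031  0.577 -0.816]]
to go, tool axes [-0.012  -0.1121  0.0963]
```

```bash
cat > kin.py <<'E'
import numpy as np
from scipy.optimize import least_squares
D=[(.241,.004,1.335,.4994,.2414),(-.017,-.302,1.286,.3694,.2378),(.21,-.047,1.313,.4838,.2374),(0,-.288,1.285,.3767,.2365),(.457,.829,1.938,.5811,.439),(.782,1.275,2.149,.6553,.3904),(.568,1.275,2.149,.6084,.5263),(.316,1.275,2.15,.5178,.6688),(-.178,-.467,.739,.4937,.2856),(-.176,-.775,.357,.4685,.1907)]
D=np.array(D)
def fk(p,q2,q3,q4):
    r0,z0,a,b,c,L=p
    e=q2-q3; f=q2-q3+q4   # f=pi/2 -> down
    r=r0+a*np.sin(q2)+b*np.cos(e+c)+L*np.cos(f)
    z=z0+a*np.cos(q2)-b*np.sin(e+c)-L*np.sin(f)
    return r,z
def res(p):
    r,z=fk(p,*D[:,:3].T); return np.r_[r-D[:,3],z-D[:,4]]
best=min((least_squares(res,[0,.3,.3,.35,c,.39]) for c in np.linspace(-3,3,13)),key=lambda s:s.cost)
P=best.x
if __name__=="__main__":
    print(P.round(4),np.abs(best.fun).max())
    for th in (.3,.4,.45,.5,.55,.62):
        for x in (.425,.45,.69):
            f=np.pi/2-th
            s=least_squares(lambda q:np.r_[np.array(fk(P,q[0],q[1],f-q[0]+q[1]))-[x,.047]],[0,-.5])
            print(th,x,s.x.round(3),(f-s.x[0]+s.x[1]).round(3),s.cost<1e-8)
E
python3 kin.py
```

```text
[-0.      0.241   0.4935  0.3914 -0.0202  0.3943] 0.00048309817654434983
0.3 0.425 [ 0.132 -0.788] 0.351 True
0.3 0.45 [ 0.175 -0.731] 0.364 True
0.3 0.69 [ 0.558 -0.109] 0.603 True
0.4 0.425 [ 0.099 -0.887] 0.185 True
0.4 0.45 [ 0.143 -0.832] 0.197 True
0.4 0.69 [ 0.517 -0.23 ] 0.424 True
0.45 0.425 [ 0.089 -0.937] 0.095 True
0.45 0.45 [ 0.132 -0.882] 0.106 True
0.45 0.69 [ 0.501 -0.287] 0.333 True
0.5 0.425 [ 0.084 -0.987] -0.0 True
0.5 0.45 [ 0.127 -0.932] 0.011 True
0.5 0.69 [ 0.488 -0.343] 0.239 True
0.55 0.425 [ 0.087 -1.037] -0.103 True
0.55 0.45 [ 0.129 -0.983] -0.091 True
0.55 0.69 [ 0.479 -0.398] 0.144 True
0.62 0.425 [ 0.105 -1.109] -0.263 True
0.62 0.45 [ 0.144 -1.053] -0.247 True
0.62 0.69 [ 0.473 -0.471] 0.007 True
```

send_rows:
  increments:
    - [[-0.002,-0.012,-0.008,0],[-0.002,-0.012,-0.008,0],[-0.001,-0.012,-0.008,0],[0,-0.009,0.011,0],[0,-0.009,0.011,0],[0,-0.009,0.011,0],[0,-0.009,0.011,0],[0,0,0,0]]

```text
clock: 10.9
eef_pos: [0.4486, 0.0111, 0.1641]
tool_rot: [0.696, 0.639, 0.235, 0.227]
ft_force: [-0.9, 0.6, -0.9]
grip_width: 0.0855
```

```bash
python3 st.py .432 .005 .046
```

```text
10.9 [0.4486 0.0111 0.1641] q [ 0.058 -0.193 -0.908  0.193 -0.052  0.125] F [-0.9  0.6 -0.9] yaw 85.86
[[ 0.072  0.784  0.617]
 [ 0.997 -0.079 -0.016]
 [ 0.037  0.616 -0.787]]
to go, tool axes [-0.0116 -0.0852  0.0828]
```

send_rows:
  increments:
    - [[-0.001,-0.014,0.012,0],[-0.001,-0.014,0.012,0],[-0.001,-0.014,0.012,0],[-0.001,-0.014,0.014,0],[-0.001,-0.014,0.014,0],[-0.001,-0.014,0.014,0],[0,-0.01,0.012,0],[0,0,0,0]]

```text
clock: 11.7
eef_pos: [0.4666, 0.0127, 0.0606]
tool_rot: [0.693, 0.635, 0.247, 0.238]
ft_force: [-1.1, -0.0, -0.9]
grip_width: 0.0855
```

```bash
python3 st.py .432 .005 .046
```

```text
11.7 [0.4666 0.0127 0.0606] q [ 0.062  0.153 -1.077 -0.357 -0.055  0.129] F [-1.1 -0.  -0.9] yaw 85.85
[[ 0.072  0.762  0.644]
 [ 0.997 -0.082 -0.015]
 [ 0.041  0.643 -0.765]]
to go, tool axes [-0.0108 -0.0351 -0.011 ]
```

```bash
python3 snap.py 6 top scene wrist
```

```text
11.85 [0.4661 0.0127 0.0618] [ 0.062  0.149 -1.079 -0.357 -0.055  0.129] [-0.02 -0.21 -0.79]
tool x yaw deg 85.85 tool z [ 0.646 -0.015 -0.764]
```

View pics/top6.png

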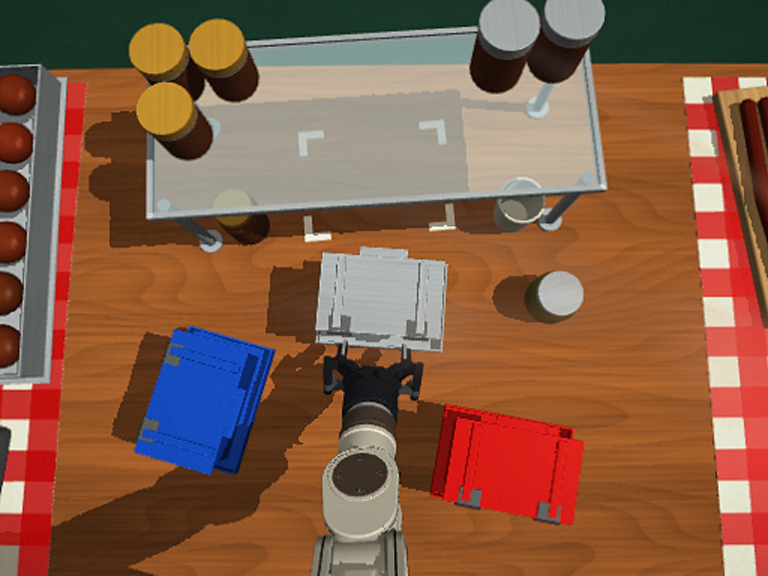

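View pics/wrist6.png

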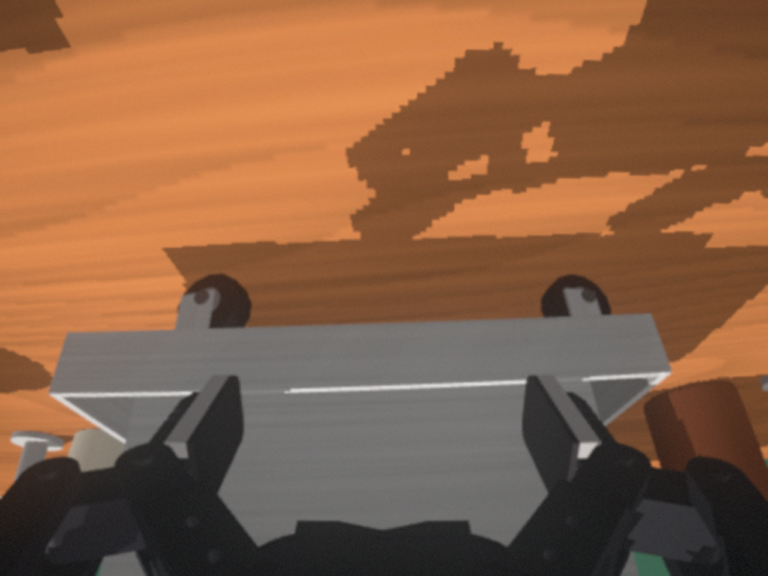

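send_rows:
  increments:
    - [[-0.002,-0.011,-0.012,0],[-0.002,-0.011,-0.012,0],[-0.002,-0.011,-0.012,0],[-0.002,-0.011,-0.012,0],[0,-0.011,-0.012,0],[0,-0.011,-0.012,0],[0,-0.011,-0.012,0],[0,0,0,0]]

```text
clock: 12.65
eef_pos: [0.3919, 0.0161, 0.1228]
tool_rot: [0.697, 0.637, 0.236, 0.229]
ft_force: [0.3, 0.8, 0.2]
grip_width: 0.0852
```

```bash
python3 st.py .432 .005 .046
```

```text
12.65 [0.3919 0.0161 0.1228] q [ 0.102 -0.237 -1.085  0.058 -0.081  0.164] F [0.3 0.8 0.2] yaw 85.55
[[ 0.078  0.781  0.62 ]
 [ 0.996 -0.084 -0.019]
 [ 0.038  0.619 -0.784]]
to go, tool axes [-0.0108 -0.0154  0.0853]
```

send_rows:
  increments:
    - [[-0.002,-0.017,0.012,0],[-0.002,-0.017,0.012,0],[-0.002,-0.017,0.012,0],[-0.002,-0.017,0.012,0],[-0.002,-0.012,0.008,0],[0,0,0,0],[0,0,0,0],[0,0,0,0]]

```text
clock: 13.45
eef_pos: [0.4123, 0.0184, 0.0803]
tool_rot: [0.704, 0.64, 0.219, 0.216]
ft_force: [-0.5, -0.0, -0.6]
grip_width: 0.0851
```

```bash
python3 st.py .432 .005 .046
```

```text
13.45 [0.4123 0.0184 0.0803] q [ 0.104 -0.043 -1.083 -0.089 -0.084  0.172] F [-0.5 -0.  -0.6] yaw 85.17
[[ 0.084  0.807  0.584]
 [ 0.996 -0.087 -0.023]
 [ 0.032  0.584 -0.811]]
to go, tool axes [-0.0127 -0.003   0.0396]
```

send_rows:
  increments:
    - [[-0.005,-0.012,0.01,0],[-0.005,-0.012,0.01,0],[-0.005,-0.012,0.01,0],[-0.004,-0.011,0.01,0],[-0.003,-0.008,0.007,0],[0,0,0,0],[0,0,0,0],[0,0,0,0]]

```text
clock: 14.25
eef_pos: [0.4288, 0.0027, 0.0358]
tool_rot: [0.708, 0.643, 0.207, 0.206]
ft_force: [-0.1, -0.0, -0.1]
grip_width: 0.0855
```

```bash
python3 st.py .432 .005 .046
```

```text
14.25 [0.4288 0.0027 0.0358] q [ 0.038  0.144 -1.086 -0.251 -0.047  0.12 ] F [-0.1 -0.  -0.1] yaw 85.0
[[ 0.087  0.825  0.558]
 [ 0.996 -0.088 -0.025]
 [ 0.028  0.558 -0.829]]
to go, tool axes [ 0.0029  0.0081 -0.0067]
```

```bash
python3 snap.py 7 top wrist; python3 - <<'E'
import pickle; from h import *
d=pickle.load(open("c7.pkl","rb")); c=d["top"]; Q=cloud(c)
k=(Q[...,0]>.42)&(Q[...,0]<.459)&(abs(Q[...,1])<.08)&(Q[...,2]>.015); 
q=Q[k]; s=q[q[:,0].argsort()[::-1]][:25]; print(s.round(3))
im=c["image"][155:265,195:315,::-1]; cv2.imwrite("pics/z7.png",cv2.resize(im,None,fx=5,fy=5,interpolation=cv2.INTER_CUBIC))
E
```

```text
14.35 [0.4289 0.0027 0.036 ] [ 0.038  0.144 -1.086 -0.251 -0.047  0.12 ] [ 0.   -0.54 -0.05]
tool x yaw deg 85.01 tool z [ 0.558 -0.025 -0.829]
[[ 0.437  0.049  0.048]
 [ 0.437  0.044  0.05 ]
 [ 0.437  0.046  0.053]
 [ 0.434  0.046  0.052]
 [ 0.434  0.044  0.053]
 [ 0.434  0.048  0.056]
 [ 0.432  0.053  0.051]
 [ 0.432  0.056  0.054]
 [ 0.432  0.051  0.054]
 [ 0.432  0.044  0.053]
 [ 0.432  0.048  0.057]
 [ 0.432  0.046  0.057]
 [ 0.43   0.044  0.05 ]
 [ 0.43   0.056  0.053]
 [ 0.429  0.053  0.057]
 [ 0.429  0.05   0.06 ]
 [ 0.429  0.046  0.061]
 [ 0.429  0.048  0.062]
 [ 0.429 -0.044  0.048]
 [ 0.429 -0.046  0.048]
 [ 0.427  0.044  0.044]
 [ 0.427  0.053  0.056]
 [ 0.427  0.055  0.059]
 [ 0.427  0.057  0.06 ]
 [ 0.427  0.048  0.063]]
```

View pics/z7.png

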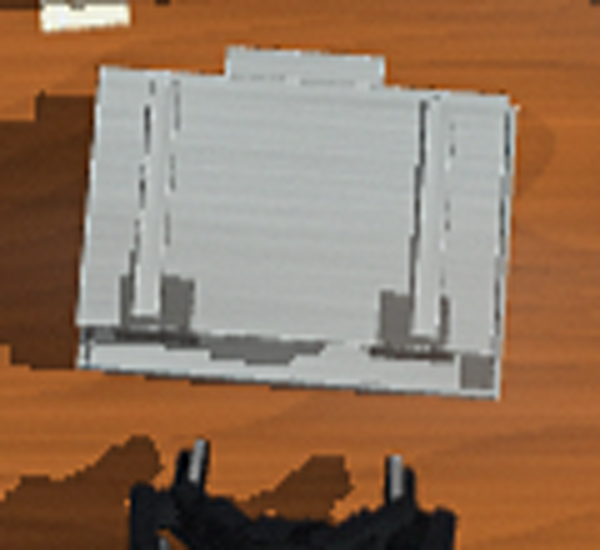

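View pics/wrist7.png

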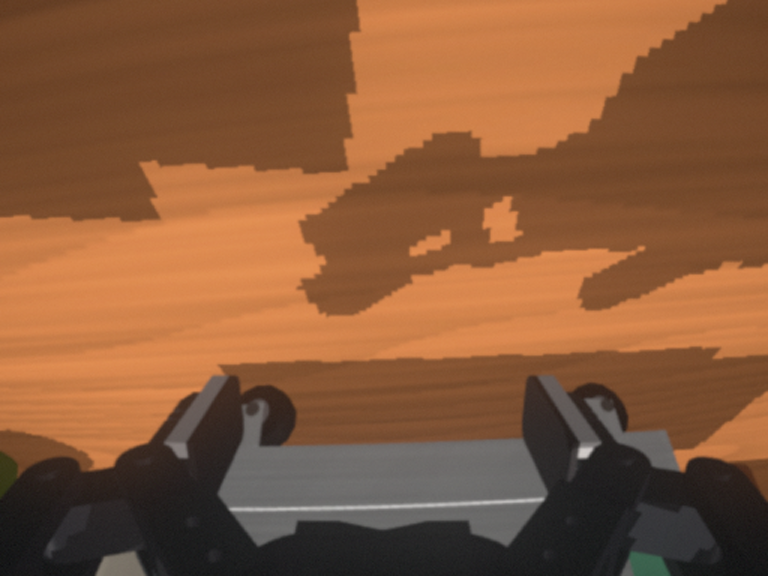

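send_rows:
  increments:
    - [[0.001,0.004,0.0025,0],[0.001,0.004,0.0025,0],[0.001,0.004,0.0025,0],[0.001,0.004,0.0025,0],[0.001,0.004,0.0025,0],[0.001,0.004,0.0025,0],[0.001,0.004,0.0025,0],[0,0.004,0.0025,0]]

```text
clock: 15.15
eef_pos: [0.47, 0.0073, 0.0381]
tool_rot: [0.707, 0.643, 0.208, 0.206]
ft_force: [-0.2, 0.1, 0.1]
grip_width: 0.0854
```

```bash
python3 st.py .452 .004 .036
```

```text
15.15 [0.47   0.0073 0.0381] q [ 0.047  0.196 -0.99  -0.208 -0.051  0.126] F [-0.2  0.1  0.1] yaw 85.08
[[ 0.086  0.825  0.559]
 [ 0.996 -0.087 -0.025]
 [ 0.028  0.559 -0.829]]
to go, tool axes [-0.0049 -0.0158 -0.0082]
```

```bash
python3 snap.py 8 top wrist;  python3 - <<'E'
import pickle; from h import *
d=pickle.load(open("c8.pkl","rb")); c=d["top"]
im=c["image"][145:245,195:315,::-1]; cv2.imwrite("pics/z8.png",cv2.resize(im,None,fx=6,fy=6,interpolation=cv2.INTER_CUBIC))
E
```

```text
15.25 [0.4709 0.0071 0.0386] [ 0.047  0.196 -0.99  -0.208 -0.051  0.126] [ 0.77 -0.34  1.48]
tool x yaw deg 85.05 tool z [ 0.56  -0.025 -0.828]
```

View pics/z8.png

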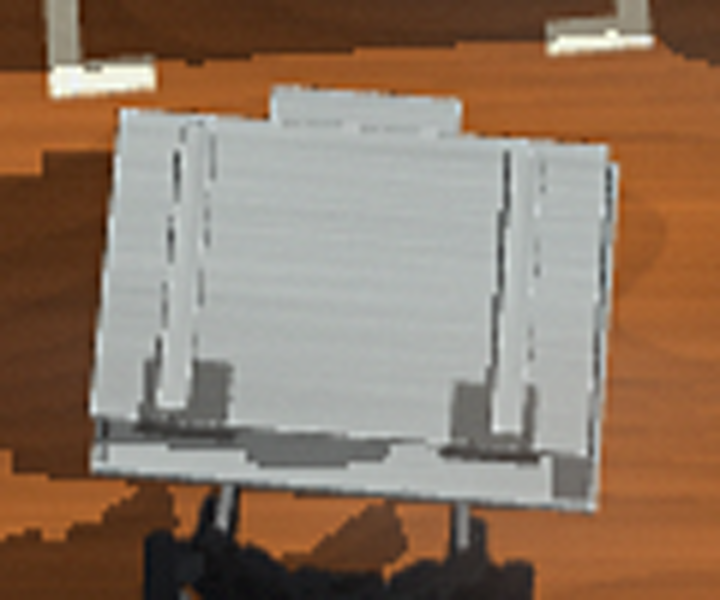

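View pics/wrist8.png

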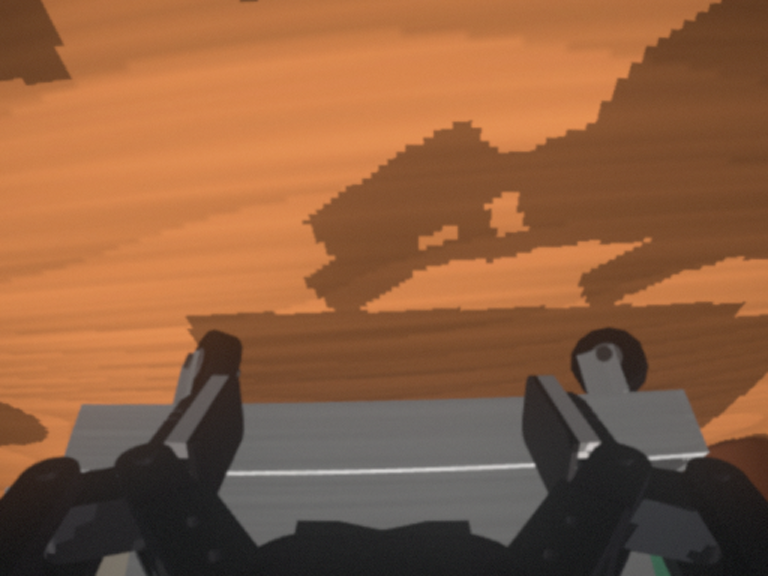

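send_rows:
  increments:
    - [[0,0.005,0.0036,-1],[0,0.005,0.0036,-1],[0,0.005,0.0036,-1],[0,0.005,0.0036,-1],[0,0.005,0.0036,-1],[0,0.005,0.0036,-1],[0,0.005,0.0036,-1],[0,0.005,0.0036,-1]]

```text
clock: 16.05
eef_pos: [0.5218, 0.0047, 0.0354]
tool_rot: [0.657, 0.695, 0.19, 0.221]
ft_force: [-0.1, -0.5, -0.3]
grip_width: 0.0854
```

```bash
python3 st.py; python3 snap.py 9 top;  python3 - <<'E'
import pickle; from h import *
d=pickle.load(open("c9.pkl","rb")); c=d["top"]
im=c["image"][125:225,195:315,::-1]; cv2.imwrite("pics/z9.png",cv2.resize(im,None,fx=6,fy=6,interpolation=cv2.INTER_CUBIC))
E
```

```text
16.05 [0.5218 0.0047 0.0354] q [ 0.034  0.274 -0.87  -0.163 -0.045 -0.035] F [-0.1 -0.5 -0.3] yaw 92.2
[[-0.038  0.83   0.557]
 [ 0.998  0.063 -0.026]
 [-0.057  0.554 -0.83 ]]
16.1 [0.5235 0.0049 0.0361] [ 0.034  0.275 -0.868 -0.164 -0.045 -0.035] [ 1.58 -0.32  0.87]
tool x yaw deg 92.22 tool z [ 0.559 -0.026 -0.829]
```

View pics/z9.png

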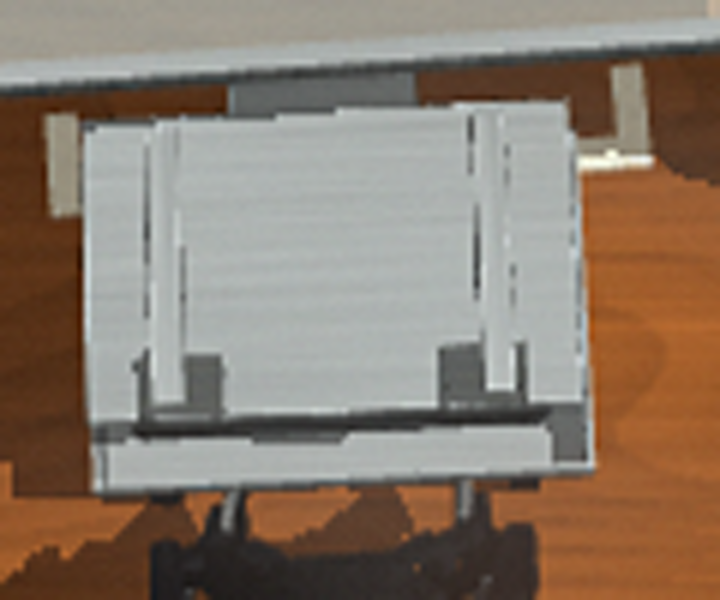

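```bash
python3 - <<'E'
import pickle; from cad import *
c=pickle.load(open("c9.pkl","rb"))["top"]
f=lambda p:((p[0]+.5)/6-.5+195,(p[1]+.5)/6-.5+125)
report(c,f((95,494)),f((594,470)))
report(c,f((84,122)),f((568,101)),z=.146,back=-.057)
E
```

```text
ends [[0.5221, 0.105], [0.5307, -0.0932]] len 0.1984 mid [0.5264 0.0059] yaw 0.0433 origin [0.5963 0.0089] | in mark: along -0.1630 lat 0.0093 yaw -0.0357
ends [[0.6493, 0.099], [0.6561, -0.0793]] len 0.1784 mid [0.6527 0.0099] yaw 0.0378 origin [0.5957 0.0077] | in mark: along -0.1636 lat 0.0081 yaw -0.0412
```

send_rows:
  increments:
    - [[-0.0005,0.005,0.0034,-0.5],[-0.0005,0.005,0.0034,-0.5],[-0.0005,0.005,0.0034,-0.5],[-0.0005,0.005,0.0034,-0.5],[-0.0005,0.005,0.0034,-0.4],[-0.0005,0.005,0.0034,0],[-0.0005,0.005,0.0034,0],[-0.0005,0.005,0.0034,0]]

```text
clock: 16.9
eef_pos: [0.5758, 0.0044, 0.0359]
tool_rot: [0.64, 0.71, 0.186, 0.225]
ft_force: [-0.8, 0.2, 0.7]
grip_width: 0.0855
```

```bash
python3 st.py; python3 snap.py 10 top wrist scene;  python3 - <<'E'
import pickle; from h import *
d=pickle.load(open("c10.pkl","rb")); c=d["top"]
im=c["image"][105:205,195:315,::-1]; cv2.imwrite("pics/z10.png",cv2.resize(im,None,fx=6,fy=6,interpolation=cv2.INTER_CUBIC))
E
```

```text
16.9 [0.5758 0.0044 0.0359] q [ 0.028  0.344 -0.741 -0.107 -0.04  -0.087] F [-0.8  0.2  0.7] yaw 94.49
[[-0.078  0.826  0.558]
 [ 0.994  0.11  -0.025]
 [-0.082  0.553 -0.829]]
17.05 [0.5762 0.0043 0.0363] [ 0.028  0.344 -0.741 -0.107 -0.041 -0.087] [ 0.94 -0.54 -0.92]
tool x yaw deg 94.46 tool z [ 0.559 -0.025 -0.829]
```

View pics/z10.png

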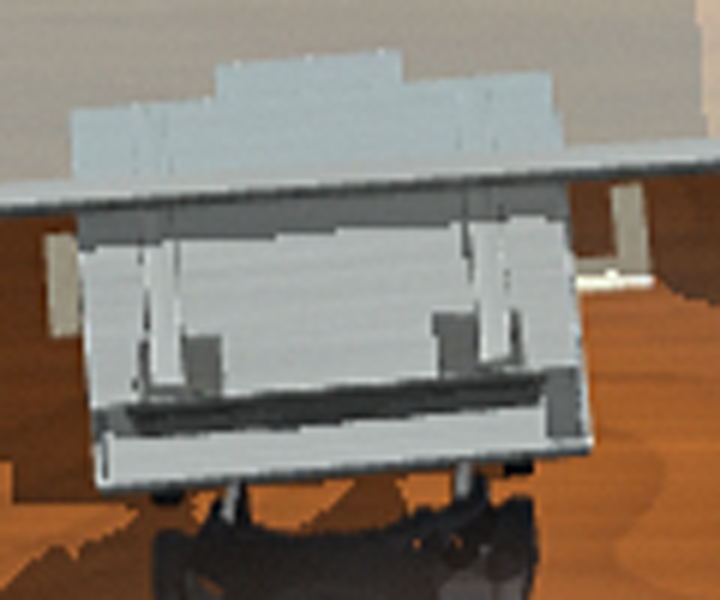

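View pics/scene10.png

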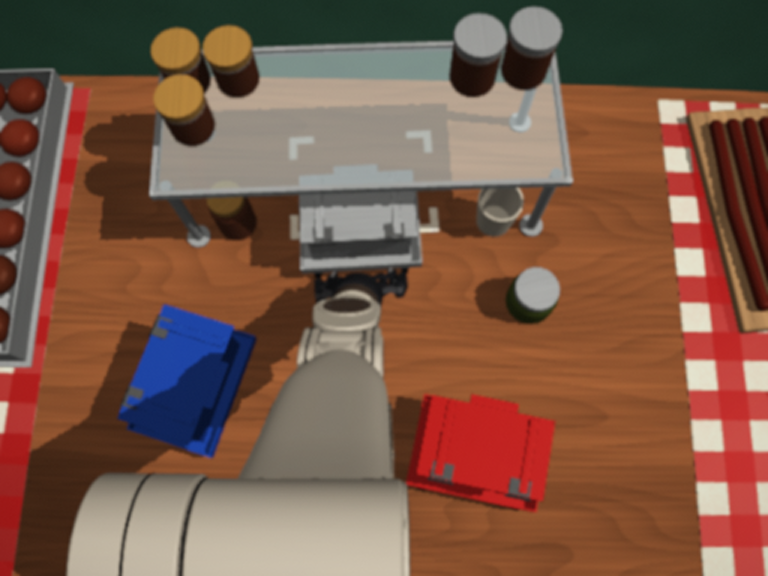

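View pics/wrist10.png

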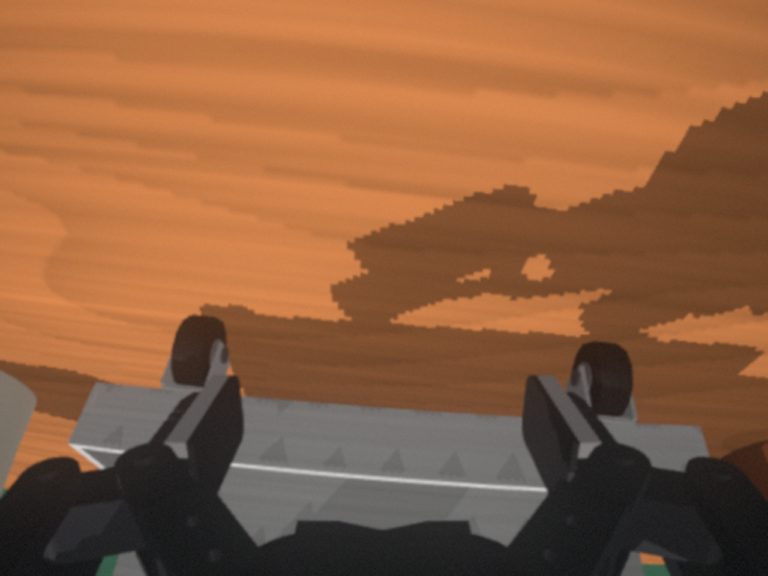

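```bash
python3 - <<'E'
import pickle; from cad import *
d=pickle.load(open("c10.pkl","rb"));c=d["top"]
f=lambda p:((p[0]+.5)/6-.5+195,(p[1]+.5)/6-.5+105)
report(c,f((99,492)),f((590,449)))
report(c,f((71,110)),f((550,72)),z=.146,back=-.057)
g=lambda p:((p[0]+.5)/1.5-.5,(p[1]+.5)/1.5-.5)
report(d["scene"],g((300,271)),g((422,264)))
E
```

```text
ends [[0.5713, 0.1042], [0.5876, -0.0926]] len 0.1975 mid [0.5794 0.0058] yaw 0.0831 origin [0.6492 0.0116] | in mark: along -0.1100 lat 0.0078 yaw 0.0041
ends [[0.7, 0.1047], [0.7134, -0.0735]] len 0.1787 mid [0.7067 0.0156] yaw 0.0749 origin [0.6499 0.0113] | in mark: along -0.1094 lat 0.0075 yaw -0.0041
ends [[0.5731, 0.1075], [0.59, -0.0924]] len 0.2006 mid [0.5815 0.0076] yaw 0.0846 origin [0.6513 0.0135] | in mark: along -0.1078 lat 0.0095 yaw 0.0056
```

send_rows:
  increments:
    - [[-0.001,0.0048,0.0033,0],[-0.001,0.0048,0.0033,0],[-0.001,0.0048,0.0033,0],[-0.001,0.0048,0.0033,0],[-0.001,0.0048,0.0033,0],[-0.001,0.0048,0.0033,0],[-0.001,0.0048,0.0033,0],[-0.001,0.0048,0.0033,0]]

```text
clock: 17.85
eef_pos: [0.6252, -0.0, 0.0352]
tool_rot: [0.64, 0.711, 0.186, 0.225]
ft_force: [-1.5, 0.9, 0.7]
grip_width: 0.0852
```

```bash
python3 st.py; python3 snap.py 11 top scene;  python3 - <<'E'
import pickle; from h import *
d=pickle.load(open("c11.pkl","rb")); c=d["top"]
im=c["image"][85:185,195:315,::-1]; cv2.imwrite("pics/z11.png",cv2.resize(im,None,fx=6,fy=6,interpolation=cv2.INTER_CUBIC))
E
```

```text
17.85 [ 0.6252 -0.      0.0352] q [ 0.015  0.41  -0.617 -0.047 -0.032 -0.099] F [-1.5  0.9  0.7] yaw 94.53
[[-0.079  0.827  0.557]
 [ 0.994  0.111 -0.024]
 [-0.081  0.551 -0.83 ]]
17.95 [ 6.263e-01 -2.000e-04  3.590e-02] [ 0.015  0.41  -0.616 -0.048 -0.033 -0.098] [-0.16 -1.51  0.78]
tool x yaw deg 94.5 tool z [ 0.559 -0.024 -0.829]
```

View pics/z11.png

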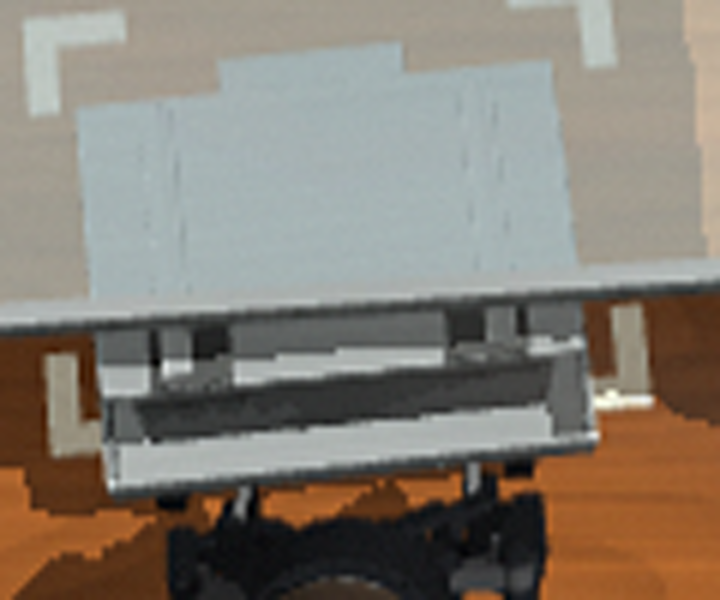

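```bash
python3 - <<'E'
import pickle; from cad import *
d=pickle.load(open("c11.pkl","rb"));c=d["top"]
f=lambda p:((p[0]+.5)/6-.5+195,(p[1]+.5)/6-.5+85)
report(c,f((110,493)),f((597,442)))
report(c,f((76,108)),f((552,61)),z=.146,back=-.057)
E
```

```text
ends [[0.62, 0.1005], [0.6399, -0.0963]] len 0.1978 mid [0.6299 0.0021] yaw 0.1006 origin [0.6996 0.0091] | in mark: along -0.0600 lat 0.0014 yaw 0.0216
ends [[0.7478, 0.1037], [0.7648, -0.075]] len 0.1795 mid [0.7563 0.0144] yaw 0.0953 origin [0.6996 0.0089] | in mark: along -0.0600 lat 0.0012 yaw 0.0163
```

send_rows:
  increments:
    - [[0,0.005,0.0034,0.4],[0,0.005,0.0034,0.4],[0,0.005,0.0034,0.4],[0,0.005,0.0034,0],[0,0.005,0.0034,0],[0,0.005,0.0034,0],[0,0.004,0.0027,0],[0,0.003,0.002,0]]

```text
clock: 18.75
eef_pos: [0.6736, 0.0019, 0.0347]
tool_rot: [0.649, 0.703, 0.187, 0.223]
ft_force: [-0.9, -0.4, -0.6]
grip_width: 0.0854
```

```bash
python3 st.py; python3 snap.py 12 top wrist;  python3 - <<'E'
import pickle; from h import *
d=pickle.load(open("c12.pkl","rb")); c=d["top"]
im=c["image"][70:170,195:315,::-1]; cv2.imwrite("pics/z12.png",cv2.resize(im,None,fx=6,fy=6,interpolation=cv2.INTER_CUBIC))
E
```

```text
18.75 [0.6736 0.0019 0.0347] q [ 0.019  0.475 -0.492  0.013 -0.037 -0.071] F [-0.9 -0.4 -0.6] yaw 93.31
[[-0.058  0.829  0.557]
 [ 0.996  0.087 -0.026]
 [-0.07   0.553 -0.83 ]]
18.85 [0.6741 0.0021 0.0351] [ 0.019  0.475 -0.492  0.013 -0.037 -0.071] [-0.17 -0.18  0.14]
tool x yaw deg 93.33 tool z [ 0.558 -0.026 -0.83 ]
```

View pics/z12.png

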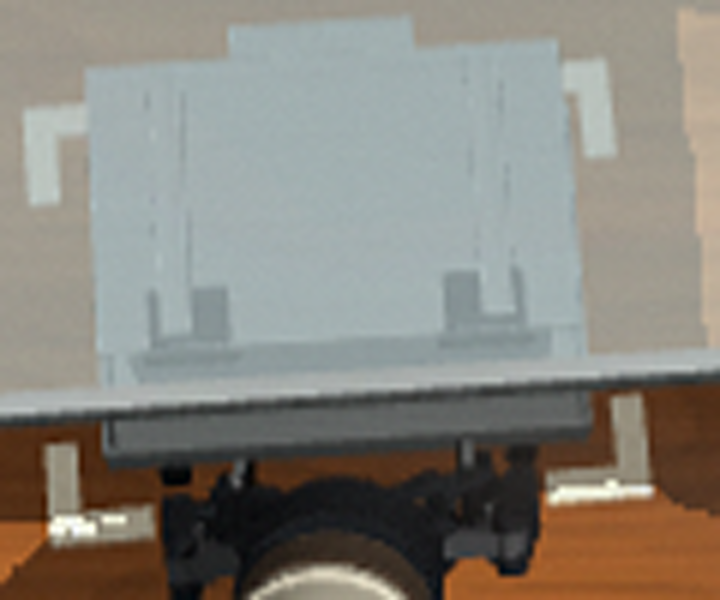

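View pics/wrist12.png

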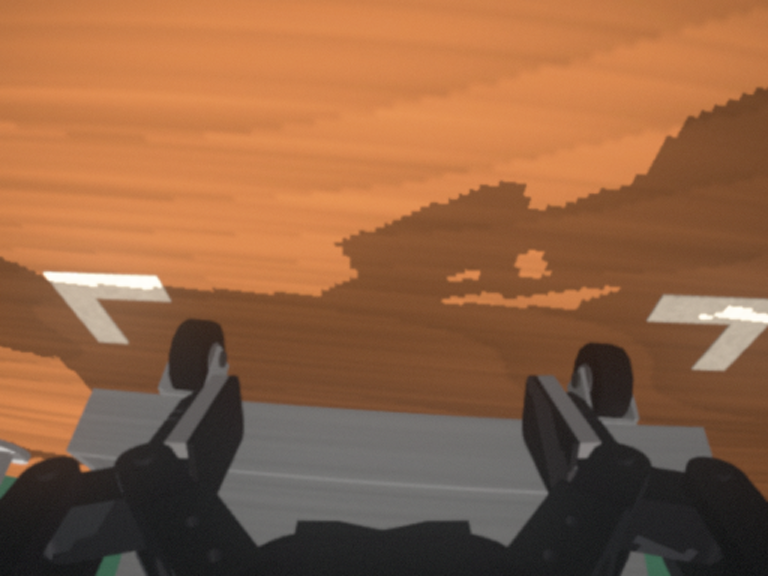

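```bash
python3 - <<'E'
import pickle; from cad import *
d=pickle.load(open("c12.pkl","rb"));c=d["top"]
f=lambda p:((p[0]+.5)/6-.5+195,(p[1]+.5)/6-.5+70)
report(c,f((105,461)),f((590,432)))
report(c,f((85,70)),f((556,40)),z=.146,back=-.057)
w=d["wrist"]; g=lambda p:((p[0]+.5)/1.5-.5,(p[1]+.5)/1.5-.5)
print("tape rear outer corners",plane(w,[g((768,300)),g((42,271))],0).round(4))
E
```

```text
ends [[0.6708, 0.1033], [0.6817, -0.0942]] len 0.1978 mid [0.6763 0.0046] yaw 0.0548 origin [0.7462 0.0084] | in mark: along -0.0136 lat -0.0030 yaw -0.0242
ends [[0.7988, 0.1012], [0.8092, -0.0771]] len 0.1787 mid [0.804 0.012] yaw 0.0586 origin [0.7471 0.0087] | in mark: along -0.0127 lat -0.0028 yaw -0.0204
tape rear outer corners [[ 0.6521  0.1286  0.    ]
 [ 0.6724 -0.1251  0.    ]]
```

send_rows:
  increments:
    - [[0,0.002,0.0014,0],[0,0.002,0.0014,0],[0,0.002,0.0014,0],[0,0.0015,0.001,0],[0,0.001,0.0007,0],[0,0.001,0.0007,0],[0,0.0005,0.0003,0],[0,0,0,0]]

```text
clock: 19.65
eef_pos: [0.6863, 0.0027, 0.0345]
tool_rot: [0.649, 0.703, 0.187, 0.223]
ft_force: [-0.8, -0.4, -0.0]
grip_width: 0.0852
```

```bash
python3 st.py; python3 snap.py 13 top wrist;  python3 - <<'E'
import pickle; from h import *
d=pickle.load(open("c13.pkl","rb")); c=d["top"]
im=c["image"][70:170,195:315,::-1]; cv2.imwrite("pics/z13.png",cv2.resize(im,None,fx=6,fy=6,interpolation=cv2.INTER_CUBIC))
E
```

```text
19.65 [0.6863 0.0027 0.0345] q [ 0.02   0.492 -0.459  0.03  -0.037 -0.071] F [-0.8 -0.4 -0. ] yaw 93.32
[[-0.058  0.829  0.557]
 [ 0.996  0.087 -0.026]
 [-0.07   0.553 -0.83 ]]
19.75 [0.6862 0.0028 0.0345] [ 0.02   0.492 -0.459  0.03  -0.037 -0.071] [-0.34 -0.21 -0.46]
tool x yaw deg 93.32 tool z [ 0.557 -0.026 -0.83 ]
```

View pics/z13.png

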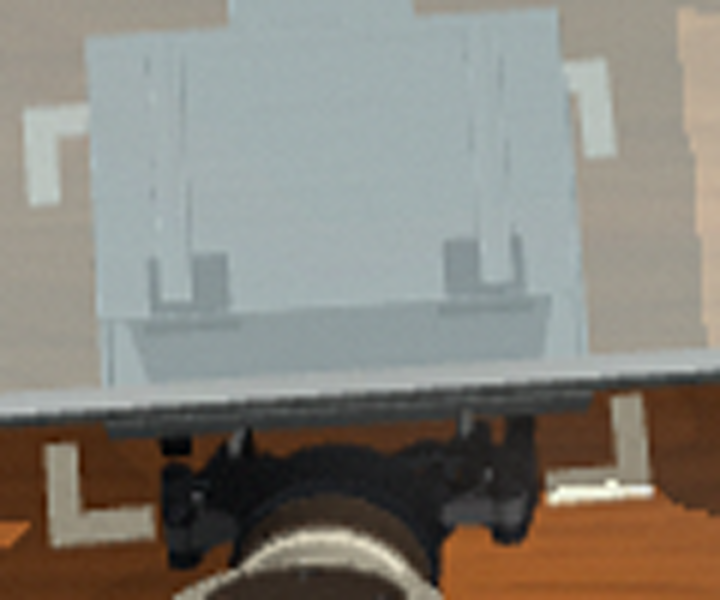

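View pics/wrist13.png

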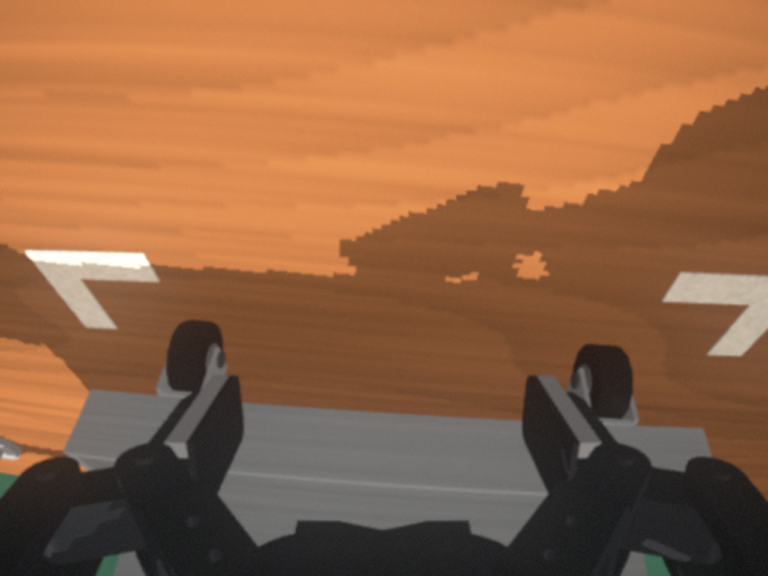

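```bash
python3 - <<'E'
import pickle; from cad import *
d=pickle.load(open("c13.pkl","rb"));c=d["top"]
f=lambda p:((p[0]+.5)/6-.5+195,(p[1]+.5)/6-.5+70)
report(c,f((105,438)),f((590,410)),z=.036)
report(c,f((85,38)),f((556,9)),z=.146,back=-.057)
w=d["wrist"]; g=lambda p:((p[0]+.5)/1.5-.5,(p[1]+.5)/1.5-.5)
a=plane(w,[g((95,391)),g((703,430))],.036);b=plane(w,[g((130,281)),g((668,303))],0)
print("bottom edge rear corners",a.round(4).tolist(),"tape rear inner-ish",b.round(4).tolist())
E
```

```text
ends [[0.687, 0.1065], [0.6977, -0.096]] len 0.2028 mid [0.6923 0.0052] yaw 0.0527 origin [0.7623 0.0089] | in mark: along 0.0025 lat -0.0038 yaw -0.0263
ends [[0.8117, 0.1015], [0.8218, -0.0773]] len 0.1791 mid [0.8167 0.0121] yaw 0.0564 origin [0.7598 0.0089] | in mark: along 0.0000 lat -0.0037 yaw -0.0226
bottom edge rear corners [[0.7002, -0.0937, 0.036], [0.6889, 0.1072, 0.036]] tape rear inner-ish [[0.6845, -0.0898, 0.0], [0.6698, 0.0951, 0.0]]
```

send_rows:
  increments:
    - [[0,-0.003,-0.002,0],[0,-0.006,-0.004,0],[0,-0.012,-0.008,0],[0,-0.015,-0.01,0],[0,-0.015,-0.01,0],[0,-0.015,-0.01,0],[0,-0.015,-0.01,0],[0,-0.01,-0.007,0]]

```text
clock: 20.55
eef_pos: [0.5718, -0.003, 0.0355]
tool_rot: [0.648, 0.703, 0.189, 0.224]
ft_force: [-0.6, 0.6, -0.7]
grip_width: 0.0852
```

send_rows:
  increments:
    - [[0,-0.008,-0.012,0],[0,-0.01,-0.015,0],[0,-0.01,-0.015,0],[0,-0.01,-0.015,0],[0,-0.01,-0.015,0],[0,0,0,0],[0,0,0,0],[0,0,0,0]]

```text
clock: 21.35
eef_pos: [0.4834, -0.0052, 0.0691]
tool_rot: [0.648, 0.703, 0.189, 0.223]
ft_force: [-0.3, -0.2, -0.1]
grip_width: 0.0854
```

```bash
python3 st.py; python3 snap.py 14 top wrist scene;  python3 - <<'E'
import pickle; from h import *
d=pickle.load(open("c14.pkl","rb")); c=d["top"]
im=c["image"][60:170,185:315,::-1]; cv2.imwrite("pics/z14.png",cv2.resize(im,None,fx=5,fy=5,interpolation=cv2.INTER_CUBIC))
E
```

```text
21.35 [ 0.4834 -0.0052  0.0691] q [ 0.005  0.122 -0.923 -0.068 -0.026 -0.085] F [-0.3 -0.2 -0.1] yaw 93.48
[[-0.061  0.827  0.559]
 [ 0.996  0.088 -0.023]
 [-0.068  0.555 -0.829]]
21.5 [ 0.4836 -0.0052  0.0689] [ 0.005  0.123 -0.923 -0.067 -0.026 -0.085] [-0.42  1.21 -0.14]
tool x yaw deg 93.48 tool z [ 0.558 -0.023 -0.829]
```

View pics/z14.png

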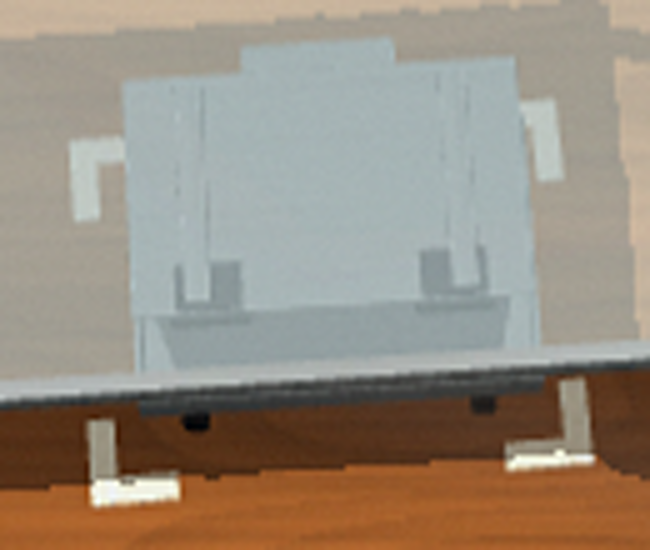

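View pics/scene14.png

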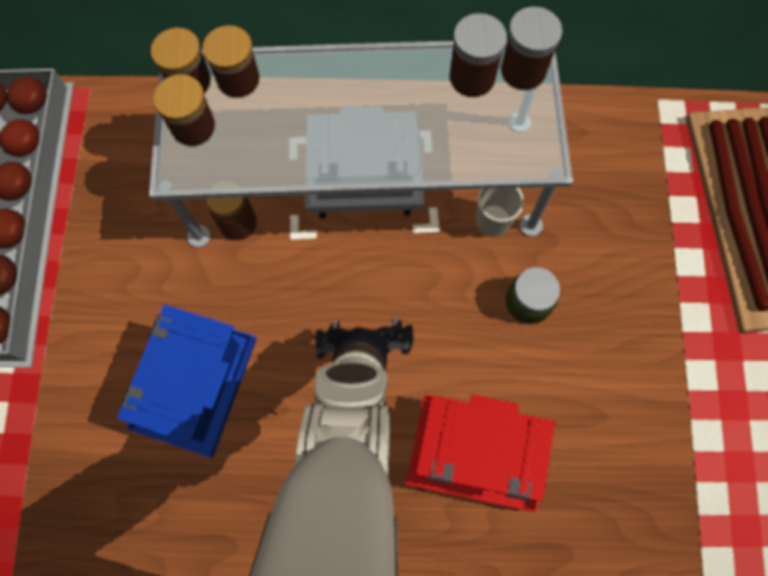

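View pics/wrist14.png

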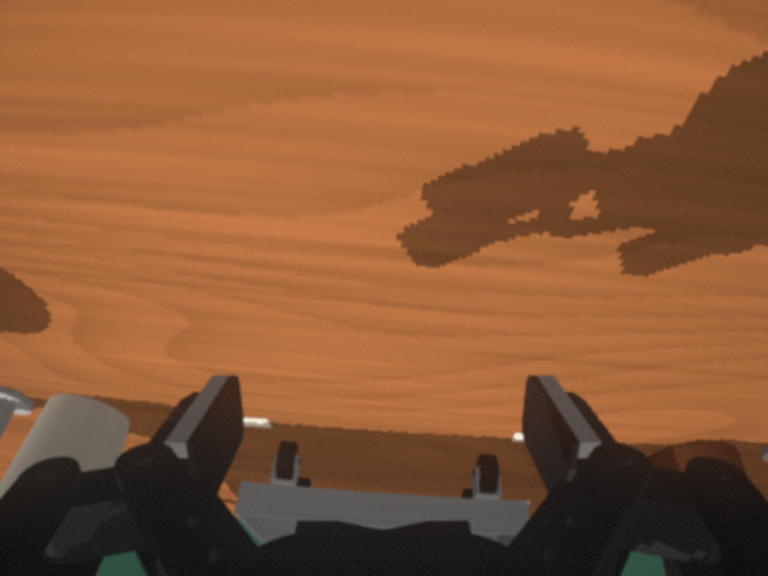

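```bash
python3 - <<'E'
import pickle; from cad import *
d=pickle.load(open("c14.pkl","rb"));c=d["top"]
f=lambda p:((p[0]+.5)/5-.5+185,(p[1]+.5)/5-.5+60)
report(c,f((123,82)),f((514,57)),z=.146,back=-.057)
s=d["scene"]
im=s["image"][65:165,185:305,::-1]; cv2.imwrite("pics/y14.png",cv2.resize(im,None,fx=6,fy=6,interpolation=cv2.INTER_CUBIC))
for n,k0 in (("scene","scene"),("top","top")):
    a=pickle.load(open("c0.pkl","rb"))[n]["image"].astype(int); b=d[n]["image"].astype(int)
    df=np.abs(a-b).max(2); 
    for nm,P in dict(squat=[.545,-.275,.06],crock=[.63,-.20,.05],tall=[.65,.187,.06]).items():
        u,v=project(d[n],P)[0].round().astype(int); print(n,nm,u,v,"changed px",(df[v-14:v+15,u-14:u+15]>30).sum())
E
```

```text
ends [[0.8115, 0.1004], [0.822, -0.0777]] len 0.1784 mid [0.8167 0.0114] yaw 0.0589 origin [0.7598 0.008 ] | in mark: along -0.0001 lat -0.0045 yaw -0.0201
scene squat 356 195 changed px 0
scene crock 324 163 changed px 0
scene tall 170 150 changed px 0
top squat 370 196 changed px 0
top crock 336 163 changed px 0
top tall 178 155 changed px 0
```

View pics/y14.png

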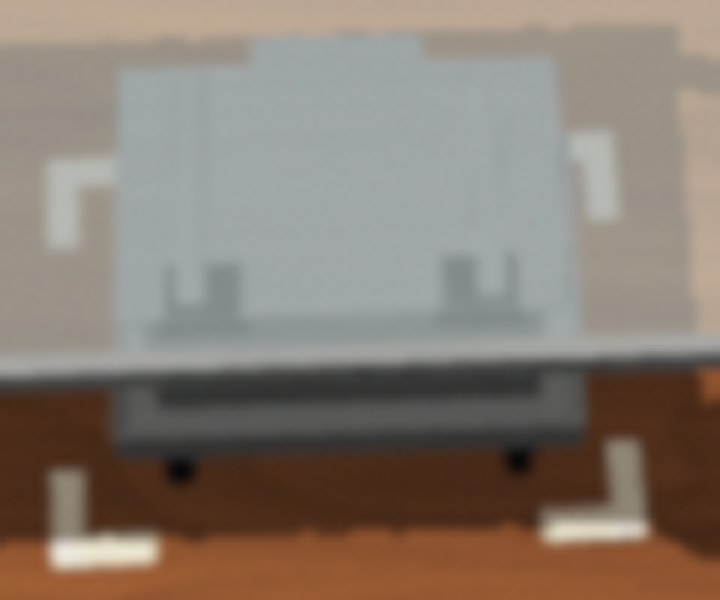

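```bash
python3 -c "
from workcell import order; print(order.job_done())"
```

```text
the job is handed in; nothing more can be done
None
```

The lid is shut and the caddy is parked inside the four tape corners. I handed the job in at about 21.5 s, with the gripper clear of everything.

- **Lid:** I pushed it forward from behind with the open fingers and it fell shut. The top view confirmed this before I started pushing the caddy.
- **Push:** I tilted the tool about 0.6 rad outward so the wrist stayed in front of the glass shelf. The tilt came from driving the arm against its joint limits. I then rolled the caddy in with both fingertips on the rear rim at about 50–65 mm/s, straightening it mostly in the first half and tapering the speed at the end. I felt no contact force beyond noise.
- **Where it stands:** The last measurement puts the tray 0 mm off the mark's centre along x, 4.5 mm to the right, and 0.02 rad askew. That leaves roughly 10 mm or more inside the tape all round. An earlier estimate from the tray's rear edge, before I backed off, agreed within 3 mm.
- **Castors:** The two rear ones point straight back in the wrist and top views. The front two are hidden under the tray. I take them to be trailing, because the last 35–40 mm were rolled straight.
- **Bystanders:** The two jars and the crock show no changed pixels between the first and last pictures. The shelf and the jars on it look unmoved.
- **What went wrong:** The tool's tilt drifted on the way down and the fingertips came to rest just over the rear rim. The caddy did not move, so I backed off and came down again further behind it. The yaw was also over-corrected slightly near the end. I left the remaining 0.02 rad so as not to swing the castors.

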